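# Set the preload on a collimator head

## Robot

A 6-joint arm with a two-finger parallel gripper is mounted at the origin on the work surface. World frame = base frame: x ahead of the robot, y to its left, z up, the work surface at z = 0. Lengths are in m, angles in rad, forces in N, time in s.
With the tool pointing down it reaches from about 0.3 to 0.875 m from the base axis. Payload 6.4 kg.
Tool frame: the origin (TCP) lies on the centre line of the jaws, within the pads' length; the fingertips stand ctrl.nose_length ahead of it and the grasp point (between the pads) lies 6 mm ahead of it (ctrl.nose_length is the distance from the TCP to the fingertips, in m); x points along the fingers, y is the direction in which the jaws open and shut, and the axes are right-handed (so a half turn about x gives the same grasp; the last joint's range is limited). The gripper opens to 85 mm and grips with 20 to 120 N. Pads are 22 mm wide; open, the fingers measure 114 mm over their backs; the gripper's body (76 mm by 85 mm) begins 54 mm behind the grasp point. The pads swing forward as they close: fully open they stand 13 mm farther back than shut.
Start: joints at [-1.51, 0.181, 1.607, -0, 1.354, -0.206], TCP at [0.152, -0.555, 0.256] pointing down, gripper open.
Joint ranges: [-2.99, 2.99], [-0.89, 2.07], [0.3, 2.58], [-1.14, 4.28], [0, 2.63], [-3.12, 3.12]. Speed limits (rad/s): [2.57, 2.57, 3.01, 3.14, 3.14, 3.14].

## Interface

Orientations are given as a unit quaternion [w, x, y, z].
In Python, from bench import telemetry, cams, workorder, spotter, ctrl gives the robot as it stands. The module is installed in compiled form; this text tells all that it offers.
- The arm moves only by the tool servo_tool, never from a script. Its argument "targets" is one flat list of numbers, 4 for each row, row after row: the shift along the tool's x, y, z in mm, then the turn about the tool's x in rad. A call has exactly 5 rows; each row shifts and turns the commanded pose from where the row before left it, along the tool's axes as they then stand; what a row does not reach is not made up. A row lasts 1/10 s, in which the tool goes at most 50 mm and 8.59 degrees, less where a joint would pass 70% of its speed; a pose out of reach is approached as far as the arm can. A call is refused whole if a number of a shift passes 50 or a number of a turn 0.15, either way. A call with a gripper value outside its range is refused whole. "fingers" is the finger opening in mm, from 0 to 85.4, set as the call begins (left out, the last holds). The fingers move at their own pace and stop on an object; the grip force is fixed at half the most. Time passes only in rows, so rows that do not move let the fingers close, or fill a call up. It gives the time, the measured TCP pose, the force and the opening at its end, in the units of the state.
- telemetry.get_obs(): the state, without advancing time (a new reading comes with each control period).
- cams.camera(name): name is "side" or "top" or "wrist"; returns (picture, depth): 480x640x3 uint8, blue, green, red; 480x640 float32, m along the optical axis (not along the pixel's ray), 0 where there is no reading.
- cams.camera_params(name): a dict with "intrinsics" (3x3 intrinsics, pixels), "R" (3x3) and "t" (3): a world point X has camera coordinates R X + t; the wrist camera has in their place "mount" (4x4, takes a point from camera to tool coordinates, whose origin is the TCP and whose axes are the tool frame's). Camera axes: x right, y down, z forward; pixel columns grow to the right and rows downward; lengths in m; the calibration is good to about 2 mm. The wrist camera is an equidistant fisheye: a pixel r from the principal point sees the ray r / f radians off the axis. A picture is of the moment at which its call begins: read the wrist's pose just before it. camera_params takes no time and is no camera call.
- workorder.hand_in(): hands the job in, once; it reports no verdict.
Trained networks look in the newest picture that a camera, given by its name, has taken for a name from the list of things; names that differ only in an ending like _2 or _b are one class to them, and where a whole thing is asked for, a point or a joint stands for the part that bears it (a point fixed in the world has none). Each returns a list of dicts, best first, with "score" (0 to 1); they miss things now and then, are a little off and sometimes report something else, mostly with a low value. They report only what shows in the picture. A call takes as long as a camera call. They do not tell look-alikes from the thing itself.
- spotter.search_frame(camera, thing): "pixel" ([column, row] in pixels, amid what is visible of it).
The state is a dict: "time_s": time; "q": joint angles; "dq": joint speeds; "joint_efforts": joint torques, N m; "eef_pos": TCP position; "eef_rot": TCP orientation; "wrist_force": force on the tool from outside, world axes, zero at the start; "torque": the same for the moment, N m; "opening": opening from 0.0 (shut) to 1.0 (fully open).
Only numpy, scipy, OpenCV 4.12 (cv2) and the standard library are available. Lean on these libraries where they do the work, as an engineer would, in place of code of your own. Each camera call takes 0.05 s, during which the arm holds its last target.

## Task

Stand the loose aluminium collimator head on the bed of the preload stand, between anvil and jaw and square to them, and let go of it. Then take the crank handle of the tension wheel and wind it clockwise until it feels firm: it takes about 10 N at the handle while the jaw runs free and should take about 16.5 N at the set point; never go past 20 N. Let go and leave the head clamped, and do not disturb the other things on the bench.

Things in the scene. Friction and masses are not known exactly. Their poses are not given: they have to be found in the camera images.
- head: The collimator head, loose: aluminium block 44 (x) x 30 (y) x 40 mm (z) with two thin grooves round it and a black lens barrel 22 mm across, 10 mm tall, on top (50 mm in all); 130 to 210 g. Origin: centre of its underside, z up. Its 30 mm sides (y) get clamped; its 44 mm dimension is for the fingers. Half a turn makes no difference.
- stand: Preload stand, bolted down: black plate 110 (x) x 240 (y) x 12 mm. Origin: centre of its underside, z up. At +y the anvil and bed; at -y a dark gearbox 70 x 70 mm, top at z 62, with the tension wheel on it. Between them a steel jaw on a sprung rod, 40 mm wide (x), top at z 50, faces the anvil. Opening jaw to anvil: 35 to 48 mm at the start, different each time, not measured.
- anvil: Fixed steel anvil on the stand: 50 (x) x 18 (y) x 40 mm, base at the stand's z 12 mm, top at z 52 mm. Origin: middle of the lower edge of its clamping face; the face looks to the stand's -y (towards bed and jaw); axes parallel to the stand's.
- bed (a point): Where the head's underside centre goes: on the bed, a pad 36 mm wide (x), top 18 mm above the bench; 16 mm from the anvil's face (1 mm of air). Axes as the stand: the head's 30 mm sides face +y and -y. The bed is open at both x ends, so fingers across the 44 mm have room. Up to 5 mm farther from the anvil is no harm: the jaw slides the head home.
- wheel_hub (a point): On the tension wheel's upright axis, hub top, 84 mm above the bench. Wheel 122 mm across, rim top 80 mm up. Clockwise from above moves the jaw to the anvil, 4.5 mm per rad. Force along the turning handle's path: 10 N with the jaw free (dry friction), then rising 7 N per rad once it presses the head; set at 16.5 N (15 to 18.5 is good), over 20 N is overload. A hand at rest may read 1 to 4 N less.
- crank_grip (a point): Middle of the crank handle, 104 mm above the bench: upright black sleeve 18 mm across, 40 mm tall (82 to 122 mm up), on the wheel 50 mm from its axis. It spins freely on its pin, so a hand holding it goes round without turning. Setting takes 2 to 5.3 rad from the start. The wheel has 6 rad of travel at least, stays where it is left and can be turned back.
- post: Bystander: a short bare steel post, 25 mm across, 75 mm tall, standing. Origin: about the centre of its underside.
- post_holder: Bystander: a black post holder, 32 mm across, 56 mm tall, with a side screw. Origin: about the centre of its underside.
- lens_ring: Bystander: a flat black ring, 40 mm across, 12 mm tall. Origin: about the centre of its underside.
- driver: Bystander: a black-handled screwdriver lying flat, 170 mm long. Origin: middle of its length.
- splitter: Bystander: a glass cube on a 50 mm square black plate, 33 mm tall. Origin: about the centre of its underside.
- lens_case: Bystander: a closed white lens case, 70 x 50 x 26 mm. Origin: about the centre of its underside.
- goggles: Bystander: dark safety goggles lying on the bench, 160 mm wide. Origin: about the centre of its underside.
There are look-alikes about, which are no part of the job. What is shaped like the head but orange or yellow is not meant.

How it is judged:
By the outcome, as a careful person would: the job done as asked, in the order asked, and still so for the second after the job is handed in, with the robot touching nothing.
It also fails if it takes over 64 s, if anything falls off the work surface, if the arm or the gripper's body presses on something with over 40 N, if the wrist force passes 120 N, or if a joint passes its speed limit or range.

## Working session

There is one attempt and no reset: what is moved stays moved. The work goes in short steps, Python scripts to look and compute and a tool call to move; the robot and the scene stay as the last step left them, time stands still between calls to the robot, and variables do not carry over. Pictures are saved under pics/ and viewed, and the job is handed in when it is done.

Besides the shell and the picture viewer there is one more tool, called after "Call:" as name(argument=value, ...) on one line, values as JSON. servo_tool: Moves the arm, as the interface text tells. Its arguments: {"type":"object","properties":{"targets":{"type":"array","items":{"type":"number"}},"fingers":{"type":"number"}},"required":["targets"]}

```bash
ls; mkdir -p pics; cat > h.py <<'E'
import numpy as np, cv2
from bench import telemetry, cams, workorder, spotter, ctrl
from scipy.spatial.transform import Rotation as Rn
def P(name): return cams.camera_params(name)
def toW(name,px,z=None,depth=None):
    p=P(name);K=np.array(p["intrinsics"]);R=np.array(p["R"]);t=np.array(p["t"]).ravel()
    d=np.linalg.inv(K)@np.array([px[0],px[1],1.0])
    c=-R.T@t
    if depth is not None: return R.T@(d*depth-t)
    r=R.T@d
    return c+r*(z-c[2])/r[2]
def toPx(name,X):
    p=P(name);K=np.array(p["intrinsics"]);R=np.array(p["R"]);t=np.array(p["t"]).ravel()
    v=K@(R@np.array(X)+t); return v[:2]/v[2]
def cloud(name,depth):
    p=P(name);K=np.array(p["intrinsics"]);R=np.array(p["R"]);t=np.array(p["t"]).ravel()
    u,v=np.meshgrid(np.arange(640),np.arange(480))
    c=np.stack([(u-K[0,2])/K[0,0]*depth,(v-K[1,2])/K[1,1]*depth,depth],-1)
    return (c-t)@R
def state():
    s=telemetry.get_obs()
    w,x,y,z=s["eef_rot"]
    return s,np.array(s["eef_pos"]),Rn.from_quat([x,y,z,w]).as_matrix()
E
python3 - <<'E'
from h import *
s,p,R=state();print(s);print(R);print(ctrl.nose_length)
for n in("top","side","wrist"):
    im,d=cams.camera(n);cv2.imwrite(f"pics/{n}0.png",im);np.save(f"{n}0.npy",d)
    print(n,P(n))
    for th in("head","stand","anvil","wheel_hub","crank_grip","bed"):
        try:r=spotter.search_frame(n,th);print(th,[(q["pixel"],q["score"])for q in r[:4]])
        except Exception as e:print(th,e)
E
```

```text
pics
{'time_s': 0.0, 'q': array([-1.51031830e+00,  1.81543513e-01,  1.60796099e+00,  5.11949657e-05,
        1.35379199e+00, -2.06286598e-01]), 'dq': array([-0.00011721, -0.00015084,  0.00018532,  0.00062615, -0.00048597,
        0.00183105]), 'joint_efforts': array([-8.03264684e-04, -4.44864857e+01, -3.51347065e+01, -3.11924559e-04,
        8.99111910e-03, -3.20766922e-06]), 'eef_pos': array([ 0.15158587, -0.55415949,  0.25540544]), 'eef_rot': array([ 0.09343271,  0.70088786,  0.09463172, -0.70076485]), 'wrist_force': array([ 0.55366947, -0.29663298,  0.34222124]), 'torque': array([ 0.0030003 , -0.03631598,  0.01275454]), 'opening': 1.0052144021981755}
[[-5.30786134e-05  2.63601168e-01 -9.64631754e-01]
 [ 1.70373704e-03 -9.64630332e-01 -2.63600873e-01]
 [-9.99998547e-01 -1.65747042e-03 -3.97905833e-04]]
0.025
top {'intrinsics': array([[525.72069192,   0.        , 324.37385019],
       [  0.        , 525.72069192, 242.49761565],
       [  0.        ,   0.        ,   1.        ]]), 'R': array([[ 0.10983299, -0.99394034, -0.00439452],
       [-0.96756982, -0.10590503, -0.22933113],
   
[... 935 characters left out ...]
 ([255.4, 254.5], 0.58)]
crank_grip [([429.6, 177.5], 0.62), ([346.6, 397.6], 0.16)]
bed [([394.5, 220.9], 0.76)]
wrist {'intrinsics': array([[371.64829954,   0.        , 313.26578109],
       [  0.        , 371.64829954, 239.62968725],
       [  0.        ,   0.        ,   1.        ]]), 'mount': array([[ 1.17052801e-03, -3.05868439e-01,  9.52073069e-01,
        -1.17556787e-01],
       [ 9.99999172e-01, -1.51145248e-04, -1.27800864e-03,
        -8.98186751e-04],
       [ 5.34803826e-04,  9.52073776e-01,  3.05868009e-01,
        -7.91719163e-02],
       [ 0.00000000e+00,  0.00000000e+00,  0.00000000e+00,
         1.00000000e+00]])}
head []
stand []
anvil []
wheel_hub []
crank_grip []
bed []
```

View pics/top0.png

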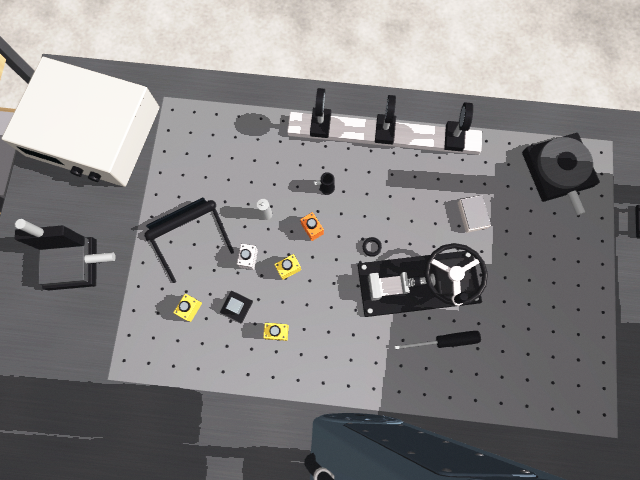

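View pics/side0.png

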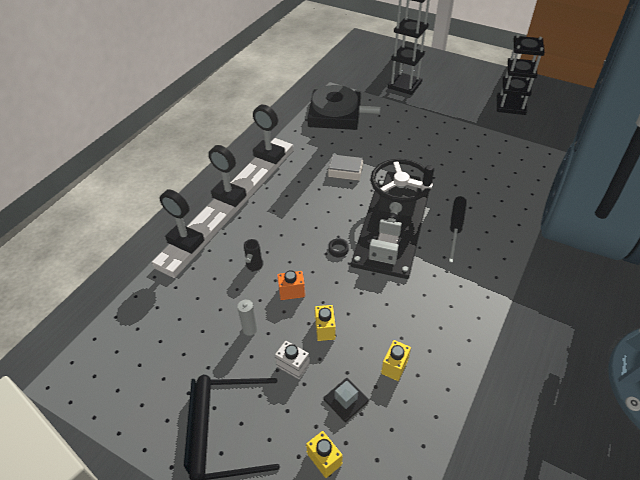

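View pics/wrist0.png

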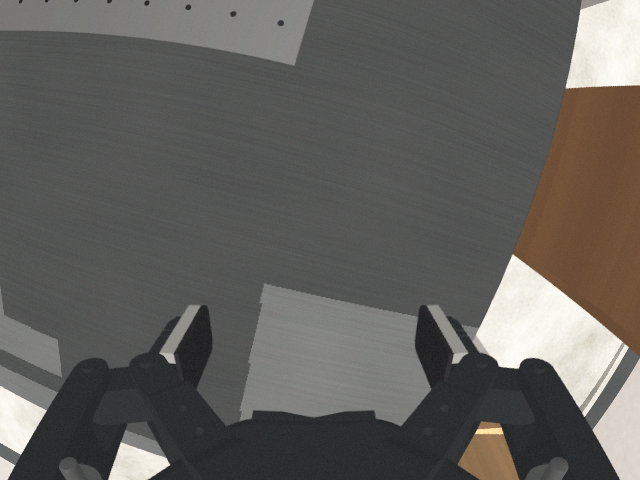

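```bash
python3 - <<'E'
from h import *
im=cv2.imread("pics/top0.png");s=cv2.imread("pics/side0.png")
a=cv2.resize(im[225:285,220:280],(400,400),interpolation=cv2.INTER_CUBIC)
b=cv2.resize(im[230:330,350:500],(600,400),interpolation=cv2.INTER_CUBIC)
cv2.imwrite("pics/cropA.png",a);cv2.imwrite("pics/cropB.png",b)
c=cv2.resize(s[325:385,260:320],(400,400),interpolation=cv2.INTER_CUBIC)
d=cv2.resize(s[150:290,335:455],(400,466),interpolation=cv2.INTER_CUBIC)
cv2.imwrite("pics/cropC.png",np.hstack([c,d[:400]]))
D=np.load("top0.npy");C=cloud("top",D)
for n,px in dict(head=(246,254),anvil=(376,286),hub=(457,273),grip=(458,298),bench=(330,300)).items():
    print(n,C[px[1],px[0]], D[px[1],px[0]])
# rectified orthographic height & color around stand
pts=C.reshape(-1,3);col=im.reshape(-1,3);ok=D.ravel()>0
for nm,(x0,x1,y0,y1) in dict(stand=(0.2,0.5,-0.35,0.0),head=(0.3,0.5,0.0,0.3)).items(): pass
lo=pts[ok];
for nm,px in dict(head=(246,256)).items():
    c0=C[254,246]
    m=ok&(np.hypot(*(pts[:,:2]-c0[:2]).T)<.045)
    q=pts[m]; print(np.percentile(q[:,2],[1,10,30,50,70,90,99]))
    t=q[(q[:,2]>.034)&(q[:,2]<.046)]; print(len(t)); r=cv2.minAreaRect((t[:,:2]*1000).astype(np.float32));print(r)
    t=q[(q[:,2]>.047)]; print(len(t),t.mean(0))
E
```

```text
head [0.55070889 0.2559791  0.05038118] 1.0471023
anvil [ 0.51514168 -0.00699243  0.04929232] 1.0323296
hub [ 0.55195082 -0.15625566  0.08104597] 1.0054014
grip [ 0.49888295 -0.15248651  0.11580726] 0.9596062
bench [0.48376405 0.08017881 0.00157595] 1.0742024
[-0.00402915 -0.00173664 -0.00015763  0.00124748  0.00540947  0.04086605
  0.05153294]
243
((551.1495361328125, 258.1195068359375), (30.81142234802246, 44.41516876220703), 87.60830688476562)
85 [0.55127412 0.25798402 0.0498897 ]
```

View pics/cropA.png

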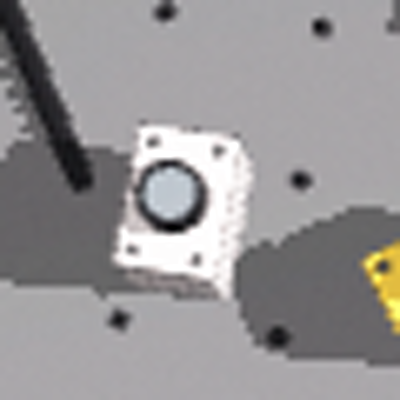

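View pics/cropB.png

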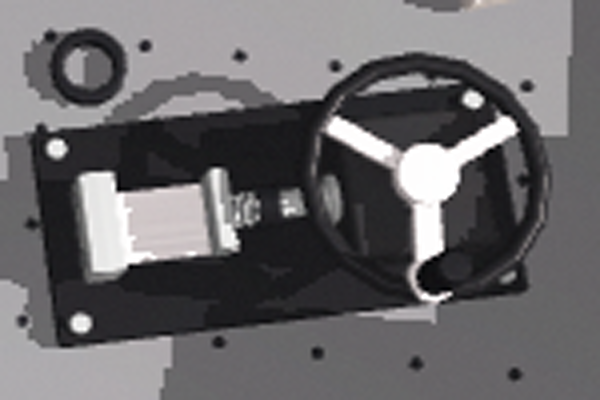

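View pics/cropC.png

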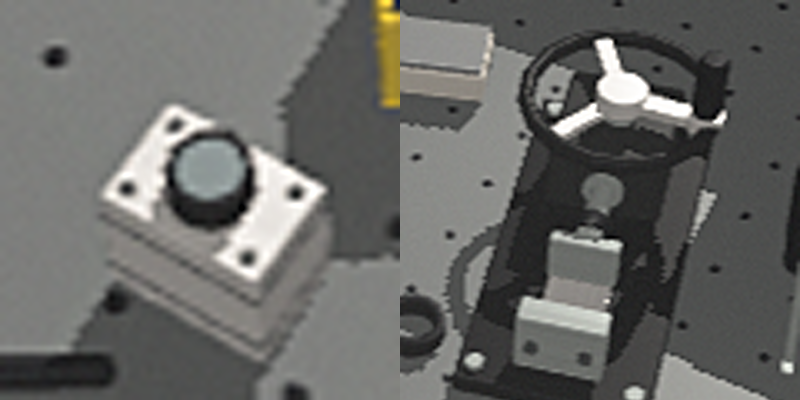

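```bash
python3 - <<'E'
from h import *
im=cv2.imread("pics/top0.png");D=np.load("top0.npy");C=cloud("top",D)
def px(c): return (350+c[0]/4-.375,230+c[1]/4-.375)
b=[toW("top",px(q),z=.014) for q in [(57,148),(81,323),(472,100)]]
print(np.round(b,4))
v=b[0]-b[2];print("yaw from bolts (axis +y)",np.degrees(np.arctan2(-v[0],v[1])), np.linalg.norm(v), np.linalg.norm(b[0]-b[1]))
S=cv2.imread("pics/side0.png");Ds=np.load("side0.npy");Cs=cloud("side",Ds)
for nm,CC,DD,I in(("top",C,D,im),("side",Cs,Ds,S)):
    p=CC.reshape(-1,3);ok=DD.ravel()>0;g=I.reshape(-1,3).mean(1)
    # plate region
    m=ok&(abs(p[:,0]-.53)<.12)&(abs(p[:,1]+.09)<.17)
    q=p[m];gg=g[m]
    t=q[(q[:,2]>.044)&(q[:,2]<.056)&(q[:,1]>-.10)&(gg>100)]
    an=t[t[:,1]>-.03]; jw=t[t[:,1]<-.03]
    for k,e in(("anvil/top",an),("jaw",jw)):
        if len(e)>5: print(nm,k,len(e),e.mean(0),cv2.minAreaRect((e[:,:2]*1000).astype(np.float32)))
    w=q[(q[:,2]>.072)&(q[:,2]<.088)&(q[:,1]<-.06)]
    (cx,cy),r=cv2.minEnclosingCircle((w[:,:2]*1000).astype(np.float32));print(nm,"wheel",cx,cy,r,np.median(w[:,2]))
    gp=q[(q[:,2]>.095)&(q[:,2]<.13)];print(nm,"grip",len(gp),gp.mean(0),gp.min(0),gp.max(0))
    gp=gp[gp[:,2]>.116];print(nm,"gripcap",len(gp),gp.mean(0) if len(gp) else 0)
    c0=np.array([.551,.258]);m=ok&(np.hypot(*(p[:,:2]-c0).T)<.04)&(p[:,2]>.035)&(p[:,2]<.045)
    e=p[m];print(nm,"head",len(e),e.mean(0),cv2.minAreaRect((e[:,:2]*1000).astype(np.float32)))
    e=p[ok&(np.hypot(*(p[:,:2]-c0).T)<.04)&(p[:,2]>.046)];print(nm,"barrel",e.mean(0))
# plot projected model check left to later
E
```

```text
[[ 0.5579  0.0185  0.014 ]
 [ 0.4702 -0.0018  0.014 ]
 [ 0.6062 -0.1914  0.014 ]]
yaw from bolts (axis +y) 12.952692100243398 0.21533330863881914 0.08999716450769651
top anvil/top 241 [ 0.51645772 -0.0047414   0.05097647] ((516.6287231445312, -5.018837928771973), (49.54436111450195, 18.316164016723633), 13.684935569763184)
top jaw 111 [ 0.5305401  -0.06519271  0.04860726] ((534.0838623046875, -77.32380676269531), (38.38846206665039, 38.3018798828125), 13.721175193786621)
top wheel 551.3926391601562 -155.3452911376953 61.17680358886719 0.07851884343158652
top grip 106 [ 0.50049315 -0.15845495  0.11611002] [ 0.49313453 -0.16846324  0.09512169] [ 0.51040467 -0.15111465  0.12669091]
top gripcap 74 [ 0.50143021 -0.15973669  0.12074116]
top head 233 [0.55039238 0.25682543 0.03947921] ((551.1495361328125, 258.1195068359375), (30.81142234802246, 44.41516876220703), 87.60830688476562)
top barrel [0.55127412 0.25798402 0.0498897 ]
side anvil/top 263 [ 0.5145381  -0.00545046  0.05105564] ((514.7135009765625, -6.587556838989258), (50.03636932373047, 21.141115188598633), 10.149602890014648)
side jaw 110 [ 0.52812198 -0.06521648  0.04861165] ((525.778564453125, -71.52230072021484), (40.54398727416992, 32.84511947631836), 65.50507354736328)
side wheel 548.0357666015625 -157.22662353515625 61.0606689453125 0.07884646236165462
side grip 141 [ 0.49837342 -0.15890263  0.11143195] [ 0.49067983 -0.17005637  0.09503048] [ 0.50830871 -0.15241968  0.12439882]
side gripcap 56 [ 0.49890574 -0.16087683  0.12056354]
side head 371 [0.54770125 0.25806104 0.0400565 ] ((550.019287109375, 255.61749267578125), (30.812536239624023, 45.52876663208008), 86.29287719726562)
side barrel [0.54932904 0.25598718 0.0501504 ]
```

```bash
cat >> h.py <<'E'
def yaw(R): return np.arctan2(R[1,1],R[0,1])
def plan(x,y,z,yw,step=40.,n=None):
    """rows to reach target assuming tool x down; yw = angle of tool y"""
    s,p,R=state(); y0=yaw(R); d=(np.array([x,y,z])-p)*1000; dy=(yw-y0+np.pi)%(2*np.pi)-np.pi
    N=n or max(int(np.ceil(np.linalg.norm(d)/step)),int(np.ceil(abs(dy)/.14)),1)
    print("t",round(s["time_s"],2),"pos",np.round(p,4),"yaw",round(np.degrees(y0),2),"tilt",np.round(R[:,0],4),"d",np.round(d,1),"N",N)
    out=[];cy=y0;done=np.zeros(3)
    for i in range(N):
        e=d*(i+1)/N-done
        Y=np.array([np.cos(cy),np.sin(cy),0]);Z=np.array([np.sin(cy),-np.cos(cy),0])
        r=[round(-e[2],1),round(e@Y,1),round(e@Z,1),round(-dy/N,3)]
        done+=-np.array([0,0,1])*r[0]+Y*r[1]+Z*r[2];cy-=r[3]
        out.append(r)
    for i in range(0,N,5):
        ch=out[i:i+5];ch+= [[0,0,0,0]]*(5-len(ch)); print([float(v) for q in ch for v in q])
E
python3 - <<'E'
from h import *
plan(.550,.257,.20,np.radians(-3))
E
```

```text
t 1.05 pos [ 0.1516 -0.5547  0.2563] yaw -74.71 tilt [ 0.e+00 -1.e-04 -1.e+00] d [398.4 811.7 -56.3] N 23
[2.4, -29.5, -26.0, -0.054, 2.5, -28.0, -27.6, -0.054, 2.4, -26.5, -29.0, -0.054, 2.5, -24.9, -30.4, -0.054, 2.4, -23.2, -31.8, -0.054]
[2.5, -21.5, -32.9, -0.054, 2.4, -19.6, -34.0, -0.054, 2.5, -17.8, -35.1, -0.054, 2.4, -15.9, -36.0, -0.054, 2.5, -13.9, -36.7, -0.054]
[2.4, -11.9, -37.5, -0.054, 2.5, -9.9, -38.1, -0.054, 2.4, -7.8, -38.5, -0.054, 2.5, -5.7, -38.9, -0.054, 2.4, -3.6, -39.1, -0.054]
[2.5, -1.5, -39.3, -0.054, 2.4, 0.6, -39.3, -0.054, 2.5, 2.8, -39.2, -0.054, 2.4, 4.9, -39.0, -0.054, 2.5, 6.9, -38.7, -0.054]
[2.4, 9.1, -38.3, -0.054, 2.5, 11.1, -37.7, -0.054, 2.4, 13.1, -37.1, -0.054, 0.0, 0.0, 0.0, 0.0, 0.0, 0.0, 0.0, 0.0]
```

Call:
servo_tool(targets=[2,-29,-26,-0.054,2,-28,-28,-0.054,2,-26,-29,-0.054,2,-25,-30,-0.054,2,-23,-32,-0.054])

```text
time_s: 1.55
eef_pos: [0.2392, -0.3778, 0.2462]
eef_rot: [0.188, 0.682, 0.188, -0.682]
wrist_force: [-0.1, -1.1, 1.0]
opening: 1.0
```

Call:
servo_tool(targets=[2,-21,-33,-0.054,2,-20,-34,-0.054,2,-18,-35,-0.054,2,-16,-36,-0.054,2,-14,-37,-0.054])

```text
time_s: 2.05
eef_pos: [0.3258, -0.201, 0.2365]
eef_rot: [0.278, 0.65, 0.278, -0.65]
wrist_force: [0.7, -1.4, 0.4]
opening: 1.003
```

Call:
servo_tool(targets=[2,-12,-37,-0.054,2,-10,-38,-0.054,2,-8,-38,-0.054,2,-6,-39,-0.054,2,-4,-39,-0.054])

```text
time_s: 2.55
eef_pos: [0.411, -0.0245, 0.2266]
eef_rot: [0.364, 0.607, 0.363, -0.606]
wrist_force: [0.4, -1.6, 0.2]
opening: 1.0
```

Call:
servo_tool(targets=[2,-1,-39,-0.054,2,1,-39,-0.054,2,3,-39,-0.054,2,5,-39,-0.054,2,7,-39,-0.054])

```text
time_s: 3.05
eef_pos: [0.4984, 0.1511, 0.2163]
eef_rot: [0.442, 0.552, 0.442, -0.552]
wrist_force: [1.4, -0.5, 0.3]
opening: 1.003
```

```bash
python3 - <<'E'
from h import *
plan(.550,.257,.20,np.radians(-3))
E
```

```text
t 3.05 pos [0.4984 0.1511 0.2163] yaw -12.69 tilt [ 5.e-04 -1.e-04 -1.e+00] d [ 51.6 105.9 -16.3] N 3
[5.4, 9.0, -38.2, -0.056, 5.5, 11.2, -37.7, -0.056, 5.4, 13.2, -36.9, -0.056, 0.0, 0.0, 0.0, 0.0, 0.0, 0.0, 0.0, 0.0]
```

Call:
servo_tool(targets=[5,9,-38,-0.056,5,11,-38,-0.056,6,13,-37,-0.056,0,0,0,0,0,0,0,0])

```text
time_s: 3.55
eef_pos: [0.5489, 0.2559, 0.1995]
eef_rot: [-0.486, -0.513, -0.486, 0.514]
wrist_force: [0.3, -0.7, -0.4]
opening: 1.002
```

```bash
cat >> h.py <<'E'
def wristProj(X,p,R):
    P_=P("wrist");M=np.array(P_["mount"]);K=np.array(P_["intrinsics"])
    T=(np.array(X)-p)@R; c=(T-M[:3,3])@M[:3,:3]
    th=np.arctan2(np.hypot(c[...,0],c[...,1]),c[...,2]);ph=np.arctan2(c[...,1],c[...,0])
    return np.stack([K[0,2]+K[0,0]*th*np.cos(ph),K[1,2]+K[1,1]*th*np.sin(ph)],-1)
def wristRay(px,p,R,z):
    P_=P("wrist");M=np.array(P_["mount"]);K=np.array(P_["intrinsics"])
    a=(px[0]-K[0,2])/K[0,0];b=(px[1]-K[1,2])/K[1,1];th=np.hypot(a,b)
    c=np.array([np.sin(th)*a/th,np.sin(th)*b/th,np.cos(th)])
    d=R@(M[:3,:3]@c);o=p+R@M[:3,3]
    return o+d*(z-o[2])/d[2]
def box(cx,cy,yw,dx,dy,z): 
    c,s=np.cos(yw),np.sin(yw);return [np.array([cx+c*a*dx-s*b*dy,cy+s*a*dx+c*b*dy,z]) for a,b in((-.5,-.5),(.5,-.5),(.5,.5),(-.5,.5))]
E
python3 - <<'E'
from h import *
s,p,R=state();im,d=cams.camera("wrist");cv2.imwrite("pics/w1.png",im);np.save("w1.npy",d)
print(p,np.degrees(yaw(R)))
o=im.copy()
q=wristProj(np.array(box(.5503,.257,np.radians(-3),.044,.030,.04)),p,R);print(q)
cv2.polylines(o,[np.round(q).astype(int)],True,(0,0,255),1)
cv2.imwrite("pics/w1o.png",o)
E
```

```text
[0.54894154 0.25590828 0.19951927] -3.137329230977712
[[286.88908771 245.16366144]
 [342.7324638  245.05114921]
 [343.49447646 207.87015119]
 [285.98926759 207.98903574]]
```

View pics/w1o.png

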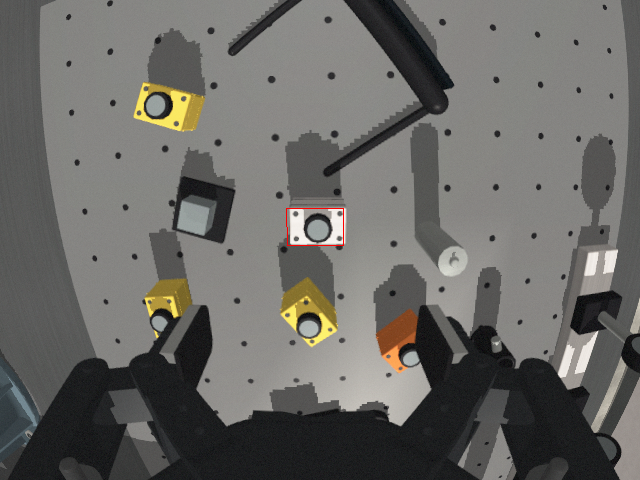

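```bash
python3 - <<'E'
from h import *
im=cv2.imread("pics/w1.png");p,R=None,None
s,p,R=state()
c=im[195:255,275:355];g=cv2.cvtColor(c,cv2.COLOR_BGR2GRAY)
cv2.imwrite("pics/w1c.png",cv2.resize(c,(640,480),interpolation=cv2.INTER_CUBIC))
E
```

```text
(no output)
```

View pics/w1c.png

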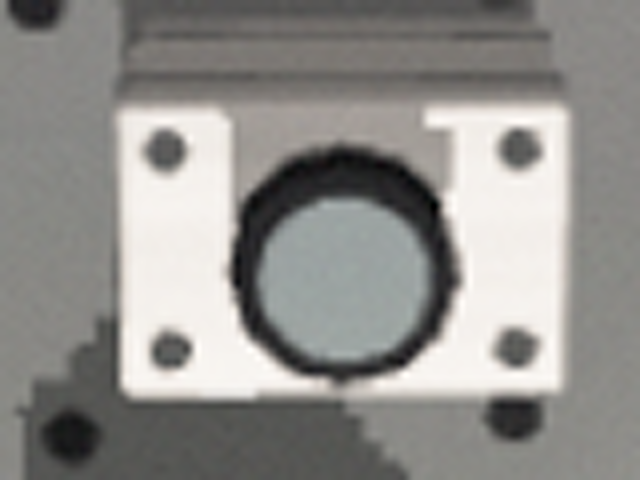

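```bash
python3 - <<'E'
from h import *
s,p,R=state()
w=[wristRay((275+u/8-.44,195+v/8-.44),p,R,.04) for u,v in((116,103),(572,108),(563,392),(120,396))]
w=np.array(w);print(w.round(4),w.mean(0))
a=w[1]-w[0];b=w[2]-w[3];print(np.linalg.norm(a),np.linalg.norm(b),np.degrees(np.arctan2(a[1],a[0])),np.degrees(np.arctan2(b[1],b[0])),np.linalg.norm(w[0]-w[3]))
c=w.mean(0);yw=np.arctan2((a+b)[1],(a+b)[0]);
plan(c[0],c[1],.033,yw,step=30)
E
```

```text
[[0.5316 0.2726 0.04  ]
 [0.5751 0.2697 0.04  ]
 [0.5733 0.2411 0.04  ]
 [0.5297 0.2431 0.04  ]] [0.55244655 0.25661834 0.04      ]
0.04367932573822692 0.043648385306689956 -3.8155786984380415 -2.6569970655832127 0.029550232518453387
t 3.6 pos [0.5489 0.2551 0.1999] yaw -3.21 tilt [-9.e-04 -6.e-04 -1.e+00] d [   3.5    1.5 -166.9] N 6
[27.8, 0.6, -0.3, 0.0, 27.8, 0.5, -0.3, 0.0, 27.9, 0.6, -0.2, 0.0, 27.8, 0.6, -0.3, 0.0, 27.8, 0.6, -0.3, 0.0]
[27.8, 0.5, -0.3, 0.0, 0.0, 0.0, 0.0, 0.0, 0.0, 0.0, 0.0, 0.0, 0.0, 0.0, 0.0, 0.0, 0.0, 0.0, 0.0, 0.0]
```

Call:
servo_tool(targets=[28,1,0,0,28,1,0,0,28,1,-1,0,28,0,0,0,28,0,0,0])

```text
time_s: 4.1
eef_pos: [0.5525, 0.2548, 0.0602]
eef_rot: [0.486, 0.515, 0.485, -0.514]
wrist_force: [0.1, -0.1, 0.4]
opening: 1.0
```

Call:
servo_tool(targets=[20,0,0,0,6,0,0,0,0,0,0,0,0,0,0,0,0,0,0,0])

```text
time_s: 4.6
eef_pos: [0.5536, 0.2563, 0.0361]
eef_rot: [0.486, 0.515, 0.485, -0.513]
wrist_force: [-0.6, 0.4, 0.2]
opening: 1.008
```

Call:
servo_tool(targets=[0,0,0,0,0,0,0,0,0,0,0,0,0,0,0,0,0,0,0,0], fingers=20)

```text
time_s: 5.1
eef_pos: [0.5529, 0.2564, 0.0349]
eef_rot: [0.486, 0.514, 0.486, -0.513]
wrist_force: [-0.1, -0.1, 4.5]
opening: 0.51
```

Call:
servo_tool(targets=[0,0,0,0,0,0,0,0,0,0,0,0,0,0,0,0,0,0,0,0])

```text
time_s: 5.6
eef_pos: [0.5529, 0.2564, 0.0349]
eef_rot: [0.486, 0.514, 0.486, -0.513]
wrist_force: [-0.2, 0.5, 6.0]
opening: 0.507
```

```bash
python3 - <<'E'
from h import *
s,p,R=state();print(s["opening"]*85.4,s["wrist_force"]);im,d=cams.camera("wrist");cv2.imwrite("pics/w2.png",im)
plan(.55,.256,.1,yaw(R))
E
```

```text
43.29239781964194 [-0.18855574  0.4892405   5.98313321]
t 5.65 pos [0.5529 0.2564 0.0349] yaw -3.2 tilt [ 1.e-03  3.e-04 -1.e+00] d [-2.9 -0.4 65.1] N 2
[-32.6, -1.4, 0.3, -0.0, -32.5, -1.4, 0.3, -0.0, 0.0, 0.0, 0.0, 0.0, 0.0, 0.0, 0.0, 0.0, 0.0, 0.0, 0.0, 0.0]
```

View pics/w2.png

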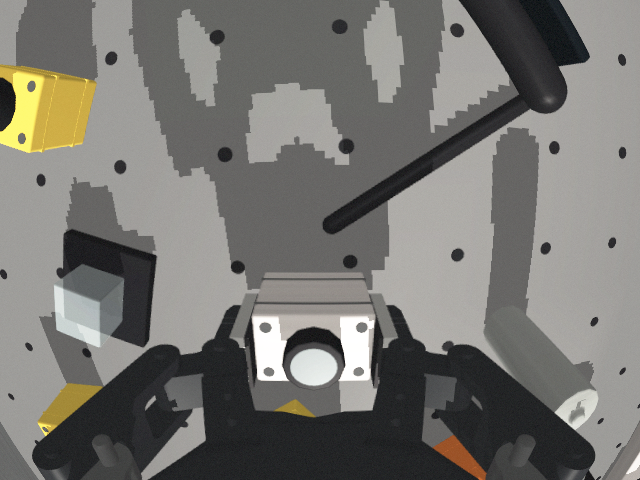

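Call:
servo_tool(targets=[-10,0,0,0,-25,0,0,0,-30,0,0,0,-30,0,0,0,-30,0,0,0])

```text
time_s: 6.15
eef_pos: [0.5516, 0.256, 0.1601]
eef_rot: [-0.486, -0.513, -0.486, 0.514]
wrist_force: [0.3, -0.7, -1.3]
opening: 0.506
```

```bash
python3 - <<'E'
from h import *
s,p,R=state();print(s["opening"]*85.4,s["wrist_force"])
plan(.5222,-.033,.155,np.radians(13),step=35)
E
```

```text
43.19032485264881 [ 0.25710493 -0.65788116 -1.28392282]
t 6.15 pos [0.5516 0.256  0.1601] yaw -3.21 tilt [-1.5e-03 -4.0e-04 -1.0e+00] d [ -29.4 -289.    -5.1] N 9
[0.6, -1.5, 32.2, -0.031, 0.5, -2.4, 32.2, -0.031, 0.6, -3.5, 32.1, -0.031, 0.6, -4.4, 32.0, -0.031, 0.5, -5.5, 31.8, -0.031]
[0.6, -6.4, 31.7, -0.031, 0.6, -7.4, 31.4, -0.031, 0.5, -8.4, 31.1, -0.031, 0.6, -9.3, 31.0, -0.031, 0.0, 0.0, 0.0, 0.0]
```

Call:
servo_tool(targets=[0,-1,20,-0.031,0,-2,32,-0.031,1,-3,32,-0.031,1,-4,32,-0.031,1,-5,32,-0.031])

```text
time_s: 6.65
eef_pos: [0.5382, 0.1068, 0.1561]
eef_rot: [0.524, 0.474, 0.525, -0.474]
wrist_force: [-0.4, 0.5, -0.6]
opening: 0.504
```

Call:
servo_tool(targets=[0,-6,32,-0.031,1,-7,32,-0.031,1,-8,31,-0.031,0,-9,31,-0.031,0,-3,12,0])

```text
time_s: 7.15
eef_pos: [0.5266, -0.0358, 0.1542]
eef_rot: [0.552, 0.441, 0.552, -0.442]
wrist_force: [0.2, 1.2, -1.1]
opening: 0.507
```

```bash
python3 - <<'E'
from h import *
s,p,R=state();im,d=cams.camera("wrist");cv2.imwrite("pics/w3.png",im);np.save("w3.npy",d)
print(p,np.degrees(yaw(R)),s["opening"])
plan(.5222,-.033,.155,np.radians(13),step=35)
o=im.copy()
yw=np.radians(13);ax=np.array([np.cos(yw),np.sin(yw)]);ay=np.array([-ax[1],ax[0]])
F=np.array([.5177,-.0141]); A=F+9e-3*ay
q=wristProj(np.array(box(*A,yw,.05,.018,.052)),p,R);cv2.polylines(o,[np.round(q).astype(int)],True,(0,0,255),1)
st=F-ay*.0
cv2.imwrite("pics/w3o.png",o)
E
```

```text
[ 0.52655467 -0.03583535  0.15418682] 12.679083389922383 0.506838955542356
t 7.2 pos [ 0.5269 -0.0365  0.1543] yaw 12.6 tilt [-5.e-04 -9.e-04 -1.e+00] d [-4.7  3.5  0.7] N 1
[-0.7, -3.9, -4.4, -0.007, 0.0, 0.0, 0.0, 0.0, 0.0, 0.0, 0.0, 0.0, 0.0, 0.0, 0.0, 0.0, 0.0, 0.0, 0.0, 0.0]
```

View pics/w3o.png

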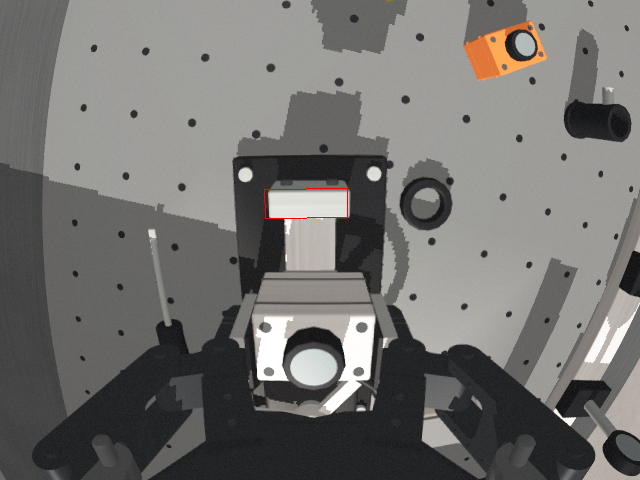

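```bash
python3 - <<'E'
from h import *
im=cv2.imread("pics/w3.png")
c=im[150:290,225:395];cv2.imwrite("pics/w3c.png",cv2.resize(c,None,fx=4,fy=4,interpolation=cv2.INTER_CUBIC))
E
```

```text
(no output)
```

View pics/w3c.png

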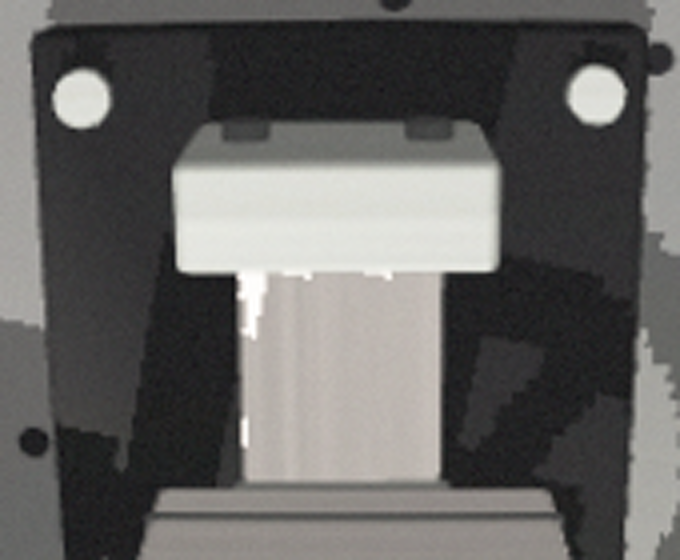

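```bash
python3 - <<'E'
from h import *
s,p,R=state()
f=lambda u,v,z: wristRay((225+u/4-.375,150+v/4-.375),p,R,z)
w=np.array([f(173,165,.052),f(500,166,.052),f(497,272,.052),f(179,274,.052)])
a=w[1]-w[0];b=w[2]-w[3];print(w.round(4),np.linalg.norm(a),np.linalg.norm(b),np.degrees(np.arctan2(a[1],a[0])),np.degrees(np.arctan2(b[1],b[0])),np.linalg.norm(w[0]-w[3]))
print("ctr",w.mean(0))
B=[f(82,99,.014),f(597,96,.014)];v=B[1]-B[0];print("bolts",np.linalg.norm(v),np.degrees(np.arctan2(v[1],v[0])))
L=[f(242,380,.018),f(442,380,.018)];print("bed mid",np.mean(L,0),np.linalg.norm(L[1]-L[0]))
yw=np.radians(13);ax=np.array([np.cos(yw),np.sin(yw)]);ay=np.array([-ax[1],ax[0]])
print("x along stand axis: anvil",w.mean(0)[:2]@ax,"bolts",np.mean(B,0)[:2]@ax,"bed",np.mean(L,0)[:2]@ax,"tcp",p[:2]@ax, "y anvil ctr",w.mean(0)[:2]@ay, "old",np.array([.5157,-.0053])@ax,np.array([.5157,-.0053])@ay,"hub",np.array([.5497,-.1563])@ax)
# head in hand: top corners at z = ? from w3 image
for z in (p[2]+.005,):
  pts=[(250,316),(377,316),(375,380),(253,380)]
  q=np.array([wristRay(t,p,R,z) for t in pts]);print(q.round(4),q.mean(0), (q.mean(0)-p)@R*1000)
E
```

```text
[[ 0.4923 -0.0035  0.052 ]
 [ 0.5403  0.007   0.052 ]
 [ 0.5439 -0.0091  0.052 ]
 [ 0.4964 -0.02    0.052 ]] 0.04918873218235444 0.04870085138053349 12.342928406860484 12.936641833648876 0.01698606705756236
ctr [ 0.51822967 -0.00642669  0.052     ]
bolts 0.09051741006888625 12.847663495639233
bed mid [ 0.52659985 -0.04248101  0.018     ] 0.0360626045100612
x along stand axis: anvil 0.5035017878597783 bolts 0.5034793733505909 bed 0.5035469876215306 tcp 0.5052264919530872 y anvil ctr -0.1228382804934269 old 0.5012904018217234 -0.12117142006849294 hub 0.5004513748184977
[[ 0.5029 -0.0263  0.1593]
 [ 0.5462 -0.0166  0.1593]
 [ 0.5541 -0.0445  0.1593]
 [ 0.508  -0.0548  0.1593]] [ 0.52779962 -0.03556372  0.15928395] [-5.00118828  1.03744971 -0.68143158]
```

```bash
python3 - <<'E'
from h import *
yw=np.radians(13);ax=np.array([np.cos(yw),np.sin(yw)]);ay=np.array([-ax[1],ax[0]])
t=.5022*ax-.1503*ay;print(t)
plan(t[0],t[1],.11,np.radians(12.8),step=20)
E
```

```text
[ 0.52313879 -0.0334774 ]
t 7.2 pos [ 0.5269 -0.0365  0.1543] yaw 12.6 tilt [-5.e-04 -9.e-04 -1.e+00] d [ -3.8   3.  -44.3] N 3
[14.8, -1.0, -1.2, -0.001, 14.7, -1.0, -1.3, -0.001, 14.8, -1.0, -1.2, -0.001, 0.0, 0.0, 0.0, 0.0, 0.0, 0.0, 0.0, 0.0]
```

Call:
servo_tool(targets=[15,-1,-1.2,-0.003,15,-1,-1.3,0,14,-1,-1.2,0,0,0,0,0,0,0,0,0])

```text
time_s: 7.7
eef_pos: [0.5234, -0.0299, 0.1101]
eef_rot: [0.553, 0.44, 0.554, -0.44]
wrist_force: [-0.4, -0.2, -1.0]
opening: 0.509
```

```bash
python3 - <<'E'
from h import *
s,p,R=state();print(s["wrist_force"])
plan(.5231,-.0335,.055,np.radians(12.8),step=15)
E
```

```text
[-0.4441563  -0.21909772 -0.95012819]
t 7.7 pos [ 0.5234 -0.0299  0.1101] yaw 12.98 tilt [-9.e-04  4.e-04 -1.e+00] d [ -0.3  -3.6 -55.1] N 4
[13.8, -0.3, 0.9, 0.001, 13.7, -0.2, 0.8, 0.001, 13.8, -0.3, 0.9, 0.001, 13.8, -0.3, 0.8, 0.001, 0.0, 0.0, 0.0, 0.0]
```

```bash
python3 - <<'E'
from h import *
s,p,R=state();im,d=cams.camera("wrist")
print(p,np.degrees(yaw(R)))
c=im[150:290,225:395];cv2.imwrite("pics/w4c.png",cv2.resize(c,None,fx=4,fy=4,interpolation=cv2.INTER_CUBIC));cv2.imwrite("pics/w4.png",im)
E
```

```text
[ 0.52338471 -0.02993947  0.11009987] 12.979916408286684
```

View pics/w4c.png

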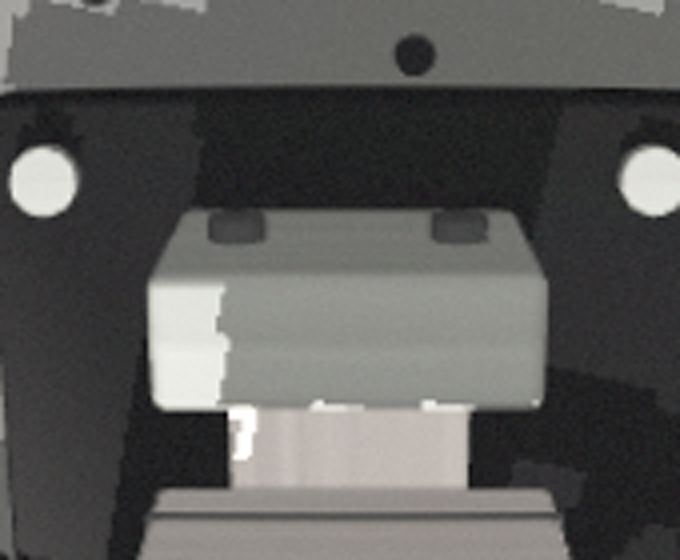

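```bash
python3 - <<'E'
from h import *
s,p,R=state();
p=np.array([0.52338471,-0.02993947,0.11009987])
f=lambda u,v,z: wristRay((225+u/4-.375,150+v/4-.375),p,R,z)
w=np.array([f(148,280,.052),f(547,279,.052),f(543,408,.052),f(152,409,.052)])
a=w[1]-w[0];b=w[2]-w[3];print(w.round(4),np.linalg.norm(a),np.linalg.norm(b),np.degrees(np.arctan2(a[1],a[0])),np.degrees(np.arctan2(b[1],b[0])),np.linalg.norm(w[0]-w[3]))
B=[f(43,181,.014),f(653,181,.014)];v=B[1]-B[0];print("bolts",np.linalg.norm(v),np.degrees(np.arctan2(v[1],v[0])))
yw=np.radians(13);ax=np.array([np.cos(yw),np.sin(yw)]);ay=np.array([-ax[1],ax[0]])
print("anvil",w.mean(0)[:2]@ax,w.mean(0)[:2]@ay,"bolts",np.mean(B,0)[:2]@ax,"tcp",p[:2]@ax,p[:2]@ay)
# head edge in hand: upper edge of visible +y side at bottom z ~ p.z-.035
q=np.array([f(157,490,p[2]-.0349),f(553,490,p[2]-.0349)]);print("headbottom edge",q@np.r_[ax,0],q@np.r_[ay,0],np.linalg.norm(q[1]-q[0]))
E
```

```text
[[ 0.492  -0.003   0.052 ]
 [ 0.5397  0.0081  0.052 ]
 [ 0.5436 -0.0082  0.052 ]
 [ 0.4956 -0.0194  0.052 ]] 0.04898386749608802 0.049311876223293465 13.092809733932153 13.119033357974383 0.01680724142341844
bolts 0.0902657760146284 12.931648057911044
anvil 0.5031977651828619 -0.12191770767080855 bolts 0.5030836460618242 tcp 0.503235478447305 -0.1469080656654936
headbottom edge [0.48202241 0.52625956] [-0.13171676 -0.13174938] 0.04423716128805817
```

Call:
servo_tool(targets=[0,-1.2,2.6,0,12,0,0,0,15,0,0,0,15,0,0,0,10,0,0,0])

```text
time_s: 8.25
eef_pos: [0.5224, -0.0333, 0.0569]
eef_rot: [0.553, 0.44, 0.554, -0.441]
wrist_force: [0.1, -1.1, -1.3]
opening: 0.508
```

Call:
servo_tool(targets=[2,0,0,0,0,0,0,0,0,0,0,0,0,0,0,0,0,0,0,0])

```text
time_s: 8.75
eef_pos: [0.5234, -0.0335, 0.0569]
eef_rot: [0.554, 0.441, 0.553, -0.44]
wrist_force: [0.7, -0.1, -2.4]
opening: 0.507
```

```bash
python3 - <<'E'
from h import *
s,p,R=state();im,d=cams.camera("wrist");print(p,s["wrist_force"])
cv2.imwrite("pics/w5.png",im)
im,d=cams.camera("side");cv2.imwrite("pics/s5.png",cv2.resize(im[150:290,335:455],None,fx=4,fy=4,interpolation=cv2.INTER_CUBIC))
E
```

```text
[ 0.52342187 -0.03349612  0.05690036] [ 0.74165352 -0.11546816 -2.42793162]
```

View pics/w5.png

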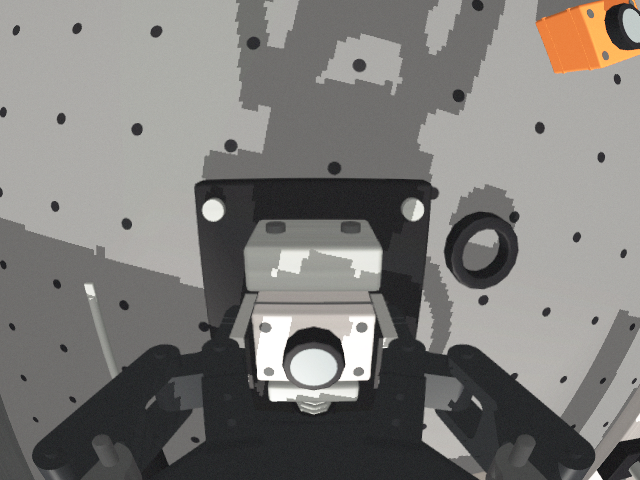

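View pics/s5.png

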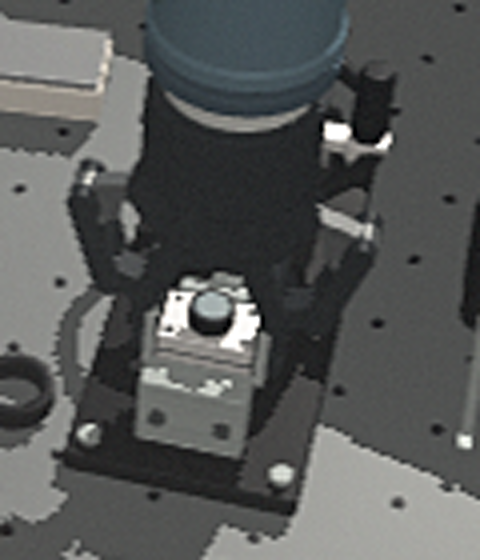

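Call:
servo_tool(targets=[1,0,0,0,1,0,0,0,1,0,0,0,0,0,0,0,0,0,0,0])

```text
time_s: 9.35
eef_pos: [0.5229, -0.0334, 0.0532]
eef_rot: [0.553, 0.44, 0.553, -0.44]
wrist_force: [0.4, -0.2, -0.9]
opening: 0.507
```

Call:
servo_tool(targets=[0.5,0,0,0,0.5,0,0,0,0,0,0,0,0,0,0,0,0,0,0,0])

```text
time_s: 9.85
eef_pos: [0.5231, -0.0334, 0.0529]
eef_rot: [0.553, 0.44, 0.553, -0.44]
wrist_force: [-2.9, -0.2, 5.3]
opening: 0.508
```

Call:
servo_tool(targets=[0,0,0,0,0,0,0,0,0,0,0,0,0,0,0,0,0,0,0,0], fingers=70)

```text
time_s: 10.35
eef_pos: [0.523, -0.0334, 0.0522]
eef_rot: [0.553, 0.44, 0.553, -0.44]
wrist_force: [0.7, 0.4, -0.8]
opening: 0.817
```

Call:
servo_tool(targets=[-5,0,0,0,-15,0,0,0,-25,0,0,0,-25,0,0,0,-25,0,0,0])

```text
time_s: 10.85
eef_pos: [0.5229, -0.0333, 0.1485]
eef_rot: [0.553, 0.44, 0.553, -0.44]
wrist_force: [0.5, -0.5, -0.0]
opening: 0.82
```

Call:
servo_tool(targets=[-20,0,0,0,-5,0,0,0,0,0,0,0,0,0,0,0,0,0,0,0])

```text
time_s: 11.35
eef_pos: [0.5221, -0.0332, 0.1709]
eef_rot: [0.552, 0.44, 0.554, -0.441]
wrist_force: [0.6, -0.5, -0.6]
opening: 0.818
```

```bash
python3 - <<'E'
from h import *
s,p,R=state();im,d=cams.camera("wrist");print(p,s["wrist_force"],s["opening"])
cv2.imwrite("pics/w6.png",im);np.save("w6.npy",d)
print(np.degrees(yaw(R)))
E
```

```text
[ 0.52207623 -0.03315381  0.17085491] [ 0.60914746 -0.50828308 -0.60539784] 0.8178468401449527
12.943215885836926
```

View pics/w6.png

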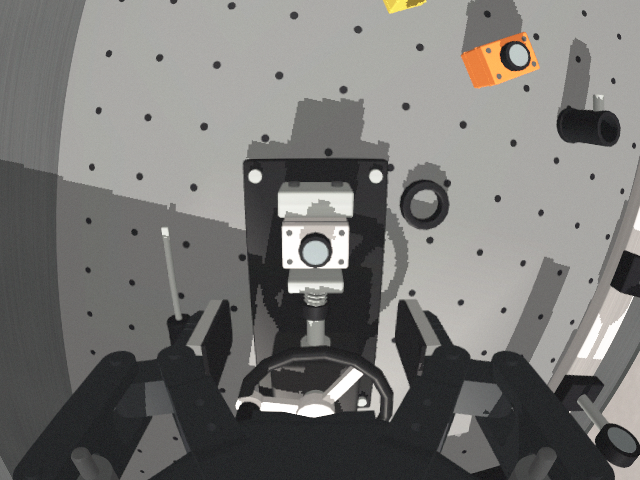

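```bash
python3 - <<'E'
from h import *
plan(.5005,-.160,.20,np.radians(13),step=30)
E
```

```text
t 11.4 pos [ 0.5222 -0.0332  0.1709] yaw 12.95 tilt [-2.3e-03  7.0e-04 -1.0e+00] d [ -21.7 -126.8   29.1] N 5
[-5.8, -9.9, 23.7, -0.0, -5.8, -9.9, 23.8, -0.0, -5.8, -9.9, 23.7, -0.0, -5.8, -9.9, 23.8, -0.0, -5.9, -9.9, 23.7, -0.0]
```

Call:
servo_tool(targets=[-10,-10,24,0,-8,-10,24,0,-6,-10,24,0,-5,-10,24,0,0,-10,23,0], fingers=50)

```text
time_s: 11.9
eef_pos: [0.5007, -0.1616, 0.2012]
eef_rot: [0.553, 0.44, 0.553, -0.44]
wrist_force: [0.5, 0.4, -0.4]
opening: 0.587
```

Call:
servo_tool(targets=[0,0,0,0,0,0,0,0,0,0,0,0,0,0,0,0,0,0,0,0])

```text
time_s: 12.4
eef_pos: [0.501, -0.1597, 0.2011]
eef_rot: [0.553, 0.44, 0.554, -0.44]
wrist_force: [0.1, -0.3, -0.0]
opening: 0.586
```

```bash
python3 - <<'E'
from h import *
s,p,R=state();im,d=cams.camera("wrist");print(p,s["wrist_force"],s["opening"],s["q"])
cv2.imwrite("pics/w7.png",im);np.save("w7.npy",d)
print(repr(p),np.degrees(yaw(R)))
for X in ((.5005,-.160,.122),(.551,-.156,.084)):print(wristProj(X,p,R))
E
```

```text
[ 0.50096373 -0.15973047  0.20111875] [ 0.1457595  -0.32590481 -0.02831938] 0.5856665750323653 [-5.34653557e-01  1.29155287e-01  1.78327779e+00  8.38885947e-05
  1.22956108e+00 -7.61857904e-01]
array([ 0.50096373, -0.15973047,  0.20111875]) 13.016243007578526
[311.01478277 267.20109797]
[384.9951743  256.20640822]
```

View pics/w7.png

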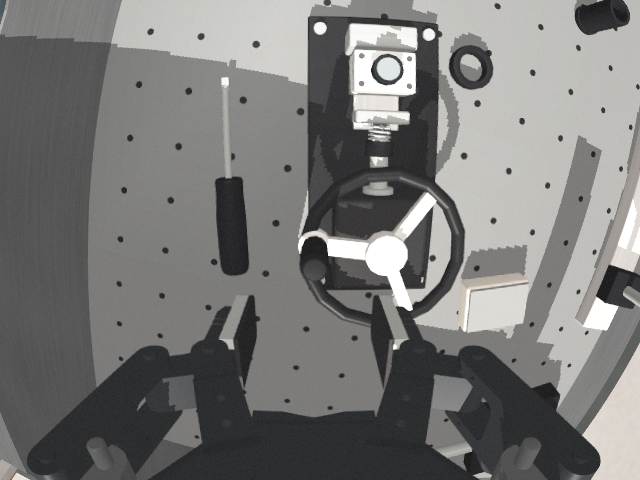

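```bash
python3 - <<'E'
from h import *
im=cv2.imread("pics/w7.png")
c=im[160:330,290:470];cv2.imwrite("pics/w7c.png",cv2.resize(c,None,fx=3.5,fy=3.5,interpolation=cv2.INTER_CUBIC))
E
```

```text
(no output)
```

View pics/w7c.png

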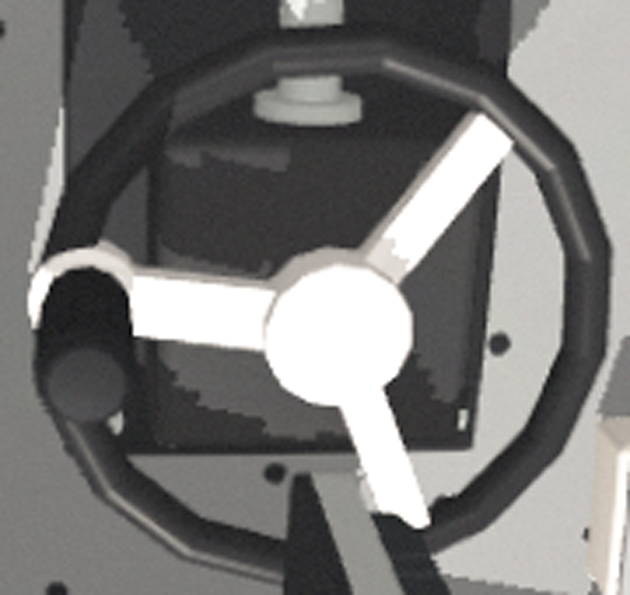

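```bash
python3 - <<'E'
from h import *
s,p,R=state();p=np.array([ 0.50096373, -0.15973047,  0.20111875])
f=lambda u,v,z: wristRay((290+u/3.5-.36,160+v/3.5-.36),p,R,z)
g=f(88,383,.122);h=f(339,333,.084);print(g,h,np.linalg.norm((g-h)[:2]),np.degrees(np.arctan2(g[1]-h[1],g[0]-h[0])))
r=f(130,383,.122)-f(46,383,.122);print(np.linalg.norm(r))
ri=[f(35,280,.078),f(608,280,.078),f(330,30,.078),f(280,575,.078)]
print(np.array(ri), )
plan(g[0],g[1],.114,yaw(R))
E
```

```text
[ 0.50287087 -0.16064723  0.122     ] [ 0.55175609 -0.15480009  0.084     ] 0.04923366172066846 -173.17926985641856
0.013711708159579844
[[ 0.49214629 -0.15941925  0.078     ]
 [ 0.60632352 -0.1330639   0.078     ]
 [ 0.53526783 -0.09902773  0.078     ]
 [ 0.55749229 -0.21269257  0.078     ]]
t 12.45 pos [ 0.501  -0.1599  0.2012] yaw 13.01 tilt [-1.e-04  2.e-04 -1.e+00] d [  1.8  -0.8 -87.2] N 3
[29.1, 0.5, 0.4, -0.0, 29.0, 0.6, 0.4, -0.0, 29.1, 0.5, 0.4, -0.0, 0.0, 0.0, 0.0, 0.0, 0.0, 0.0, 0.0, 0.0]
```

Call:
servo_tool(targets=[25,1,0.5,0,25,1,0.5,0,22,0,0,0,12,0,0,0,2,0,0,0])

```text
time_s: 12.95
eef_pos: [0.5022, -0.1603, 0.1138]
eef_rot: [0.552, 0.44, 0.554, -0.44]
wrist_force: [0.1, 0.0, 0.3]
opening: 0.588
```

Call:
servo_tool(targets=[0,0,0,0,0,0,0,0,0,0,0,0,0,0,0,0,0,0,0,0], fingers=5)

```text
time_s: 13.45
eef_pos: [0.5023, -0.1618, 0.1168]
eef_rot: [0.553, 0.44, 0.554, -0.441]
wrist_force: [-9.6, -0.5, 6.9]
opening: 0.193
```

Call:
servo_tool(targets=[0,0,0,0,0,0,0,0,0,0,0,0,0,0,0,0,0,0,0,0])

```text
time_s: 13.95
eef_pos: [0.5022, -0.1618, 0.1168]
eef_rot: [0.553, 0.44, 0.553, -0.441]
wrist_force: [-8.0, -2.2, 7.5]
opening: 0.191
```

```bash
python3 - <<'E'
from h import *
s,p,R=state();im,d=cams.camera("wrist");print(p,s["wrist_force"],s["opening"]*85.4,s["q"])
cv2.imwrite("pics/w8.png",im)
E
```

```text
[ 0.50224771 -0.16176804  0.11675917] [-8.03778492 -2.15200776  7.46174839] 16.319162830347256 [-0.5355754   0.25053556  1.83388514 -0.00234832  1.05808381 -0.76079231]
```

View pics/w8.png

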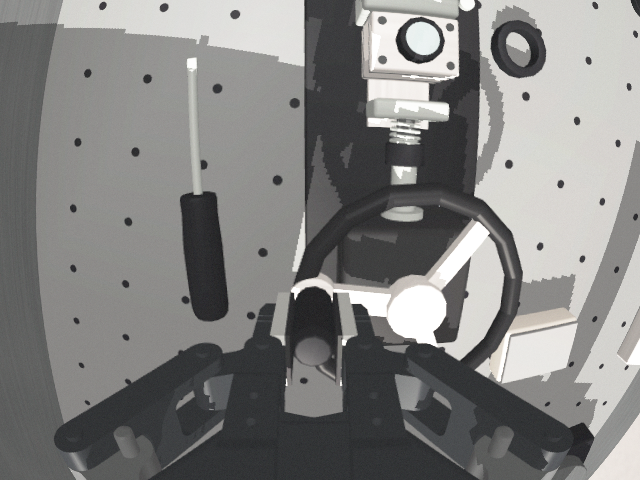

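Call:
servo_tool(targets=[-3,-1,0,0,0,-1,0,0,0,0,0,0,0,0,0,0,0,0,0,0])

```text
time_s: 14.5
eef_pos: [0.5018, -0.1618, 0.1172]
eef_rot: [0.554, 0.441, 0.552, -0.44]
wrist_force: [8.6, -3.5, -21.8]
opening: 0.182
```

```bash
python3 - <<'E'
from h import *
for i in range(1):
    s,p,R=state();print(p,s["wrist_force"],s["torque"],s["opening"]*85.4,np.degrees(yaw(R)))
E
```

```text
[ 0.50183021 -0.16175405  0.11716917] [  8.5893332   -3.51533279 -21.83284127] [-0.58540209 -1.42937331 -0.00568041] 15.571503340922673 12.922377502030072
```

Call:
servo_tool(targets=[2.2,1,0,0,0,0,0,0,0,0,0,0,0,0,0,0,0,0,0,0])

```text
time_s: 15.0
eef_pos: [0.5021, -0.1618, 0.1168]
eef_rot: [0.553, 0.44, 0.553, -0.441]
wrist_force: [-5.6, -1.8, 3.7]
opening: 0.189
```

```bash
python3 - <<'E'
from h import *
for i in range(1):
    s,p,R=state();print(p,s["wrist_force"],s["torque"],s["opening"]*85.4,np.degrees(yaw(R)))
E
```

```text
[ 0.50213313 -0.16177865  0.11683854] [-5.5567347  -1.84836924  3.73184016] [-0.42191678  0.84566751 -0.07620871] 16.11468700210434 12.951530545722731
```

```bash
cat > crank.py <<'E'
from h import *
import sys,json
HUB=np.array([.5515,-.155]);r=50.
def rows(phi,dphi,cr=0.,n=5):
    """cr: radial outward command correction mm, spread over first row"""
    yw=np.radians(12.95);Y=np.array([np.cos(yw),np.sin(yw)]);Z=np.array([np.sin(yw),-np.cos(yw)])
    out=[];done=np.zeros(2)
    u=lambda a:np.array([np.cos(a),np.sin(a)])
    for i in range(1,n+1):
        t=r*(u(phi-dphi*i/n)-u(phi))+cr*u(phi-dphi*i/n)
        e=t-done;q=[0,round(float(e@Y),1),round(float(e@Z),1),0]
        done+=q[1]*Y+q[2]*Z;out+=q
    print(f"next phi {phi-dphi:.3f}",out)
def rep():
    s,p,R=state();F=s["wrist_force"];v=p[:2]-HUB;ph=np.arctan2(v[1],v[0]);
    ph=ph if ph>-3.2 else ph
    u=np.array([np.cos(ph),np.sin(ph)]);t=np.array([np.sin(ph),-np.cos(ph)])
    print(f"t {s['time_s']:.2f} pos {p.round(4)} phi {ph:.3f} r {np.linalg.norm(v)*1000:.1f} Fcw {F[:2]@t:.1f} Frad {F[:2]@u:.1f} Fz {F[2]:.1f} yaw {np.degrees(yaw(R)):.1f} open {s['opening']*85.4:.1f}")
    return ph
E
python3 - <<'E'
from crank import *
rep(); rows(np.radians(187.8),.4,.4)
E
```

```text
t 15.00 pos [ 0.5021 -0.1618  0.1168] phi -3.005 r 49.8 Fcw -1.1 Frad 5.8 Fz 3.7 yaw 13.0 open 16.1
next phi 2.878 [0, 0.1, -4.0, 0, 0, 0.9, -4.0, 0, 0, 1.1, -3.8, 0, 0, 1.5, -3.8, 0, 0, 1.7, -3.6, 0]
```

Call:
servo_tool(targets=[0.3,0.1,-4,0,0,0.9,-4,0,0,1.1,-3.8,0,0,1.5,-3.8,0,0,1.7,-3.6,0])

```text
time_s: 15.5
eef_pos: [0.5034, -0.1435, 0.1169]
eef_rot: [0.554, 0.44, 0.552, -0.441]
wrist_force: [-4.0, -8.6, 2.2]
opening: 0.19
```

```bash
python3 - <<'E'
from crank import *
rep(); rows(2.878,.4,0)
E
```

```text
t 15.50 pos [ 0.5034 -0.1435  0.1169] phi 2.906 r 49.4 Fcw -9.3 Frad 1.9 Fz 2.2 yaw 12.9 open 16.2
next phi 2.478 [0, 2.0, -3.5, 0, 0, 2.3, -3.2, 0, 0, 2.6, -3.1, 0, 0, 2.7, -2.9, 0, 0, 3.0, -2.6, 0]
```

Call:
servo_tool(targets=[0,2,-3.5,0,0,2.3,-3.2,0,0,2.6,-3.1,0,0,2.7,-2.9,0,0,3,-2.6,0])

```text
time_s: 16.0
eef_pos: [0.5123, -0.1255, 0.1169]
eef_rot: [0.554, 0.44, 0.552, -0.441]
wrist_force: [-5.0, -8.0, 3.2]
opening: 0.187
```

```bash
python3 - <<'E'
from crank import *
rep(); rows(2.478,.4,0)
E
```

```text
t 16.00 pos [ 0.5123 -0.1255  0.1169] phi 2.497 r 49.1 Fcw -9.4 Frad -0.8 Fz 3.2 yaw 13.0 open 16.0
next phi 2.078 [0, 3.2, -2.4, 0, 0, 3.4, -2.1, 0, 0, 3.5, -1.9, 0, 0, 3.7, -1.5, 0, 0, 3.8, -1.3, 0]
```

Call:
servo_tool(targets=[0,3.2,-2.4,0,0,3.4,-2.1,0,0,3.5,-1.9,0,0,3.7,-1.5,0,0,3.8,-1.3,0])

```text
time_s: 16.5
eef_pos: [0.5271, -0.1126, 0.1168]
eef_rot: [0.554, 0.44, 0.552, -0.441]
wrist_force: [-6.6, -8.5, 4.5]
opening: 0.186
```

```bash
python3 - <<'E'
from crank import *
rep(); rows(2.078,.4,-.1)
E
```

```text
t 16.50 pos [ 0.5271 -0.1126  0.1168] phi 2.093 r 48.9 Fcw -10.0 Frad -4.1 Fz 4.5 yaw 13.0 open 15.9
next phi 1.678 [0, 3.9, -0.9, 0, 0, 3.9, -0.6, 0, 0, 4.0, -0.3, 0, 0, 4.0, -0.0, 0, 0, 4.0, 0.3, 0]
```

```bash
sed -i 's/HUB=np.array.*;r/HUB=np.array([.5512,-.156]);r/' crank.py; python3 - <<'E'
from crank import *
rep(); rows(2.065,.4,-.3)
E
```

```text
t 16.50 pos [ 0.5271 -0.1126  0.1168] phi 2.077 r 49.6 Fcw -9.9 Frad -4.3 Fz 4.5 yaw 13.0 open 15.9
next phi 1.665 [0, 4.0, -0.6, 0, 0, 3.9, -0.6, 0, 0, 3.9, -0.3, 0, 0, 4.0, 0.1, 0, 0, 4.0, 0.3, 0]
```

Call:
servo_tool(targets=[0.3,4,-0.6,0,0,3.9,-0.6,0,0,3.9,-0.3,0,0,4,0.1,0,0,4,0.3,0])

```text
time_s: 17.0
eef_pos: [0.5457, -0.1065, 0.1168]
eef_rot: [0.553, 0.44, 0.553, -0.441]
wrist_force: [-8.9, -6.4, 9.9]
opening: 0.185
```

```bash
python3 - <<'E'
from crank import *
rep(); rows(1.665,.4,0)
E
```

```text
t 17.00 pos [ 0.5457 -0.1065  0.1168] phi 1.681 r 49.8 Fcw -9.5 Frad -5.3 Fz 9.9 yaw 13.0 open 15.8
next phi 1.265 [0, 3.9, 0.7, 0, 0, 3.9, 1.0, 0, 0, 3.8, 1.3, 0, 0, 3.7, 1.6, 0, 0, 3.5, 1.9, 0]
```

Call:
servo_tool(targets=[-0.7,3.9,1.1,0,0,3.9,1,0,0,3.8,1.3,0,0,3.7,1.6,0,0,3.5,1.9,0])

```text
time_s: 17.5
eef_pos: [0.5646, -0.1079, 0.1168]
eef_rot: [0.552, 0.44, 0.554, -0.441]
wrist_force: [-10.3, -1.2, 8.7]
opening: 0.187
```

```bash
python3 - <<'E'
from crank import *
rep(); rows(1.265,.4,0); rows(1.265,.2,0)
E
```

```text
t 17.50 pos [ 0.5646 -0.1079  0.1168] phi 1.299 r 49.9 Fcw -9.6 Frad -3.9 Fz 8.7 yaw 13.0 open 16.0
next phi 0.865 [0, 3.4, 2.2, 0, 0, 3.1, 2.4, 0, 0, 3.0, 2.7, 0, 0, 2.8, 2.9, 0, 0, 2.5, 3.1, 0]
next phi 1.065 [0, 1.7, 1.0, 0, 0, 1.7, 1.2, 0, 0, 1.6, 1.1, 0, 0, 1.5, 1.3, 0, 0, 1.6, 1.3, 0]
```

```bash
python3 - <<'E'
from crank import *
rows(1.28,.3,-.2)
E
```

```text
next phi 0.980 [0, 2.5, 1.7, 0, 0, 2.4, 1.7, 0, 0, 2.4, 1.9, 0, 0, 2.2, 2.0, 0, 0, 2.1, 2.1, 0]
```

Call:
servo_tool(targets=[-0.5,2.5,1.7,0,0,2.4,1.7,0,0,2.4,1.9,0,0,2.2,2,0,0,2.1,2.1,0])

```text
time_s: 18.0
eef_pos: [0.5776, -0.1134, 0.1168]
eef_rot: [0.552, 0.44, 0.555, -0.441]
wrist_force: [-10.3, 2.6, 8.0]
opening: 0.19
```

```bash
python3 - <<'E'
from crank import *
rep(); rows(.98,.3,0)
im,d=cams.camera("wrist");cv2.imwrite("pics/w9.png",im)
E
```

```text
t 18.00 pos [ 0.5776 -0.1134  0.1168] phi 1.016 r 50.1 Fcw -10.1 Frad -3.2 Fz 8.0 yaw 13.0 open 16.3
next phi 0.680 [0, 2.0, 2.2, 0, 0, 1.8, 2.4, 0, 0, 1.7, 2.5, 0, 0, 1.6, 2.5, 0, 0, 1.4, 2.7, 0]
```

View pics/w9.png

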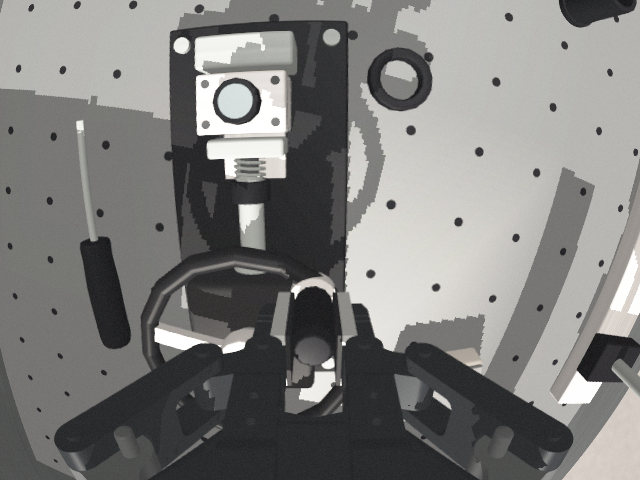

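```bash
python3 - <<'E'
from crank import *
rows(1.0,.3,-.2);rows(.7,.3,0)
E
```

```text
next phi 0.700 [0, 1.9, 2.3, 0, 0, 1.9, 2.4, 0, 0, 1.7, 2.4, 0, 0, 1.6, 2.5, 0, 0, 1.5, 2.6, 0]
next phi 0.400 [0, 1.3, 2.7, 0, 0, 1.1, 2.8, 0, 0, 1.0, 2.8, 0, 0, 0.7, 2.9, 0, 0, 0.7, 3.0, 0]
```

Call:
servo_tool(targets=[-0.4,1.9,2.3,0,0,1.9,2.4,0,0,1.7,2.4,0,0,1.6,2.5,0,0,1.5,2.6,0])

```text
time_s: 18.55
eef_pos: [0.5886, -0.1224, 0.1168]
eef_rot: [0.551, 0.44, 0.555, -0.44]
wrist_force: [-8.9, 5.0, 6.0]
opening: 0.187
```

```bash
python3 - <<'E'
from crank import *
ph=rep(); rows(ph-.015,.25,-.2); rows(ph-.015,.25,0)
E
```

```text
t 18.55 pos [ 0.5886 -0.1224  0.1168] phi 0.732 r 50.3 Fcw -9.7 Frad -3.3 Fz 6.0 yaw 13.0 open 16.0
next phi 0.467 [0, 0.9, 2.3, 0, 0, 1.0, 2.3, 0, 0, 0.9, 2.3, 0, 0, 0.8, 2.4, 0, 0, 0.7, 2.4, 0]
next phi 0.467 [0, 1.1, 2.2, 0, 0, 1.0, 2.3, 0, 0, 0.9, 2.4, 0, 0, 0.8, 2.3, 0, 0, 0.7, 2.4, 0]
```

Call:
servo_tool(targets=[-0.3,0.9,2.3,0,0,1,2.3,0,0,0.9,2.3,0,0,0.8,2.4,0,0,0.7,2.4,0])

```text
time_s: 19.05
eef_pos: [0.5956, -0.1321, 0.1168]
eef_rot: [0.551, 0.441, 0.555, -0.44]
wrist_force: [-8.0, 7.2, 4.2]
opening: 0.189
```

```bash
python3 - <<'E'
from crank import *
ph=rep(); rows(ph-.015,.25,-.2); rows(ph-.015,.25,0)
E
```

```text
t 19.05 pos [ 0.5956 -0.1321  0.1168] phi 0.493 r 50.4 Fcw -10.2 Frad -3.6 Fz 4.2 yaw 13.0 open 16.1
next phi 0.228 [0, 0.4, 2.5, 0, 0, 0.4, 2.4, 0, 0, 0.3, 2.5, 0, 0, 0.2, 2.5, 0, 0, 0.1, 2.5, 0]
next phi 0.228 [0, 0.6, 2.4, 0, 0, 0.4, 2.5, 0, 0, 0.3, 2.5, 0, 0, 0.2, 2.5, 0, 0, 0.1, 2.5, 0]
```

Call:
servo_tool(targets=[-0.2,0.4,2.5,0,0,0.4,2.4,0,0,0.3,2.5,0,0,0.2,2.5,0,0,0.1,2.5,0])

```text
time_s: 19.55
eef_pos: [0.6001, -0.1433, 0.1168]
eef_rot: [0.551, 0.441, 0.555, -0.439]
wrist_force: [-5.6, 7.9, 2.5]
opening: 0.186
```

```bash
python3 - <<'E'
from crank import *
ph=rep(); rows(ph-.015,.25,-.2); rows(ph-.015,.25,0)
E
```

```text
t 19.55 pos [ 0.6001 -0.1433  0.1168] phi 0.254 r 50.5 Fcw -9.0 Frad -3.5 Fz 2.5 yaw 13.0 open 15.9
next phi -0.011 [0, -0.2, 2.5, 0, 0, -0.2, 2.5, 0, 0, -0.3, 2.5, 0, 0, -0.4, 2.4, 0, 0, -0.5, 2.4, 0]
next phi -0.011 [0, -0.0, 2.5, 0, 0, -0.2, 2.5, 0, 0, -0.3, 2.5, 0, 0, -0.4, 2.4, 0, 0, -0.5, 2.5, 0]
```

Call:
servo_tool(targets=[0,-0.3,2.5,0,0,-0.2,2.5,0,0,-0.3,2.5,0,0,-0.4,2.4,0,0,-0.5,2.4,0])

```text
time_s: 20.05
eef_pos: [0.6018, -0.1554, 0.1169]
eef_rot: [0.552, 0.441, 0.555, -0.439]
wrist_force: [-2.7, 9.7, 1.5]
opening: 0.188
```

```bash
python3 - <<'E'
from crank import *
ph=rep(); rows(ph-.015,.25,-.3); rows(ph-.015,.25,0)
E
```

```text
t 20.05 pos [ 0.6018 -0.1554  0.1169] phi 0.011 r 50.6 Fcw -9.8 Frad -2.6 Fz 1.5 yaw 13.0 open 16.1
next phi -0.254 [0, -0.9, 2.3, 0, 0, -0.8, 2.4, 0, 0, -0.8, 2.3, 0, 0, -1.0, 2.3, 0, 0, -1.1, 2.3, 0]
next phi -0.254 [0, -0.6, 2.4, 0, 0, -0.8, 2.4, 0, 0, -0.9, 2.3, 0, 0, -0.9, 2.3, 0, 0, -1.1, 2.3, 0]
```

Call:
servo_tool(targets=[0,-0.8,2.3,0,0,-0.8,2.4,0,0,-0.8,2.3,0,0,-1,2.3,0,0,-1.1,2.3,0])

```text
time_s: 20.55
eef_pos: [0.6005, -0.1676, 0.1169]
eef_rot: [0.552, 0.442, 0.555, -0.439]
wrist_force: [-0.7, 10.3, -0.4]
opening: 0.187
```

```bash
python3 - <<'E'
from crank import *
ph=rep(); rows(ph-.015,.25,-.3); rows(ph-.015,.25,0)
im,d=cams.camera("wrist");cv2.imwrite("pics/w10.png",im)
E
```

```text
t 20.55 pos [ 0.6005 -0.1676  0.1169] phi -0.232 r 50.7 Fcw -9.9 Frad -3.0 Fz -0.4 yaw 13.0 open 15.9
next phi -0.497 [0, -1.5, 2.0, 0, 0, -1.2, 2.2, 0, 0, -1.4, 2.0, 0, 0, -1.5, 2.0, 0, 0, -1.6, 1.9, 0]
next phi -0.497 [0, -1.2, 2.2, 0, 0, -1.3, 2.1, 0, 0, -1.4, 2.1, 0, 0, -1.5, 2.0, 0, 0, -1.6, 1.9, 0]
```

View pics/w10.png

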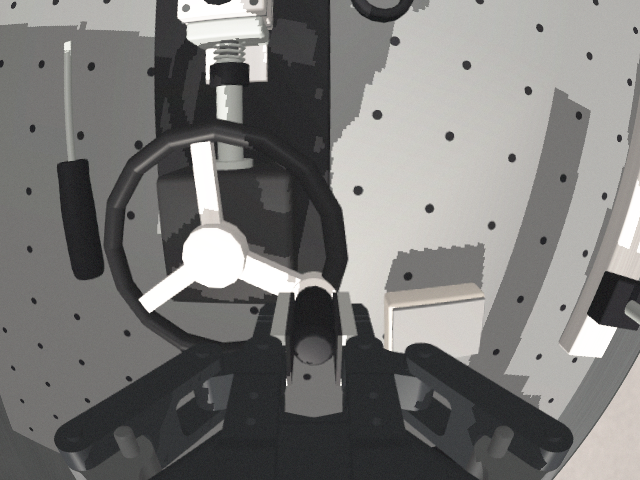

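Call:
servo_tool(targets=[0,-1.5,2,0,0,-1.2,2.2,0,0,-1.4,2,0,0,-1.5,2,0,0,-1.6,1.9,0])

```text
time_s: 21.1
eef_pos: [0.5964, -0.1791, 0.1169]
eef_rot: [0.552, 0.442, 0.554, -0.439]
wrist_force: [2.9, 9.9, -1.7]
opening: 0.187
```

```bash
python3 - <<'E'
from crank import *
ph=rep(); rows(ph-.015,.2,-.3); rows(ph-.015,.2,0)
E
```

```text
t 21.10 pos [ 0.5964 -0.1791  0.1169] phi -0.472 r 50.7 Fcw -10.2 Frad -1.9 Fz -1.7 yaw 13.0 open 16.0
next phi -0.687 [0, -1.6, 1.3, 0, 0, -1.3, 1.4, 0, 0, -1.5, 1.4, 0, 0, -1.5, 1.3, 0, 0, -1.5, 1.2, 0]
next phi -0.687 [0, -1.3, 1.5, 0, 0, -1.4, 1.4, 0, 0, -1.5, 1.4, 0, 0, -1.5, 1.3, 0, 0, -1.6, 1.3, 0]
```

Call:
servo_tool(targets=[0,-1.5,1.4,0,0,-1.4,1.4,0,0,-1.5,1.4,0,0,-1.5,1.3,0,0,-1.5,1.2,0])

```text
time_s: 21.6
eef_pos: [0.5913, -0.1871, 0.117]
eef_rot: [0.553, 0.442, 0.554, -0.438]
wrist_force: [5.6, 11.0, -3.6]
opening: 0.188
```

```bash
python3 - <<'E'
from crank import *
ph=rep(); rows(ph-.015,.2,-.2); rows(ph-.015,.2,0)
E
```

```text
t 21.60 pos [ 0.5913 -0.1871  0.117 ] phi -0.660 r 50.7 Fcw -12.1 Frad -2.3 Fz -3.6 yaw 13.0 open 16.1
next phi -0.875 [0, -1.7, 1.0, 0, 0, -1.6, 1.2, 0, 0, -1.7, 1.1, 0, 0, -1.7, 1.0, 0, 0, -1.8, 0.9, 0]
next phi -0.875 [0, -1.6, 1.2, 0, 0, -1.6, 1.2, 0, 0, -1.7, 1.0, 0, 0, -1.7, 1.0, 0, 0, -1.8, 1.0, 0]
```

Call:
servo_tool(targets=[0.2,-1.7,1,0,0,-1.6,1.2,0,0,-1.7,1.1,0,0,-1.7,1,0,0,-1.8,0.9,0])

```text
time_s: 22.1
eef_pos: [0.5848, -0.194, 0.1169]
eef_rot: [0.553, 0.443, 0.554, -0.438]
wrist_force: [7.9, 11.1, -4.7]
opening: 0.185
```

```bash
python3 - <<'E'
from crank import *
ph=rep(); rows(ph-.018,.2,-.2); rows(ph-.018,.2,0)
E
```

```text
t 22.10 pos [ 0.5848 -0.194   0.1169] phi -0.848 r 50.7 Fcw -13.3 Frad -3.1 Fz -4.7 yaw 13.0 open 15.8
next phi -1.066 [0, -1.9, 0.7, 0, 0, -1.8, 0.8, 0, 0, -1.8, 0.8, 0, 0, -1.9, 0.6, 0, 0, -1.9, 0.6, 0]
next phi -1.066 [0, -1.8, 0.9, 0, 0, -1.8, 0.8, 0, 0, -1.9, 0.7, 0, 0, -1.9, 0.7, 0, 0, -1.9, 0.6, 0]
```

Call:
servo_tool(targets=[0.3,-1.9,0.6,0,0,-1.8,0.8,0,0,-1.8,0.8,0,0,-1.9,0.6,0,0,-1.9,0.6,0])

```text
time_s: 22.6
eef_pos: [0.5772, -0.1995, 0.117]
eef_rot: [0.554, 0.443, 0.553, -0.438]
wrist_force: [10.1, 12.0, -5.1]
opening: 0.188
```

```bash
python3 - <<'E'
from crank import *
ph=rep(); rows(ph-.02,.2,-.2); rows(ph-.02,.15,-.2)
E
```

```text
t 22.60 pos [ 0.5772 -0.1995  0.117 ] phi -1.032 r 50.7 Fcw -14.8 Frad -5.1 Fz -5.1 yaw 13.0 open 16.1
next phi -1.252 [0, -2.0, 0.3, 0, 0, -1.9, 0.5, 0, 0, -2.0, 0.4, 0, 0, -1.9, 0.3, 0, 0, -2.0, 0.2, 0]
next phi -1.202 [0, -1.5, 0.2, 0, 0, -1.4, 0.4, 0, 0, -1.5, 0.3, 0, 0, -1.5, 0.3, 0, 0, -1.4, 0.2, 0]
```

Call:
servo_tool(targets=[0.3,-2,0.1,0,0,-1.9,0.5,0,0,-2,0.4,0,0,-1.9,0.3,0,0,-2,0.2,0])

```text
time_s: 23.1
eef_pos: [0.5688, -0.2036, 0.117]
eef_rot: [0.554, 0.443, 0.552, -0.438]
wrist_force: [13.1, 10.4, -5.7]
opening: 0.192
```

```bash
python3 - <<'E'
from crank import *
ph=rep(); rows(ph-.02,.06,-.2); 
E
```

```text
t 23.10 pos [ 0.5688 -0.2036  0.117 ] phi -1.217 r 50.7 Fcw -15.9 Frad -5.2 Fz -5.7 yaw 13.0 open 16.4
next phi -1.297 [0, -0.6, -0.1, 0, 0, -0.6, 0.0, 0, 0, -0.6, 0.1, 0, 0, -0.6, 0.0, 0, 0, -0.6, 0.0, 0]
```

Call:
servo_tool(targets=[0,-0.9,-0.1,0,0,-0.9,0,0,0,-0.9,0.1,0,0,-0.8,0,0,0,-0.7,0,0])

```text
time_s: 23.6
eef_pos: [0.565, -0.2047, 0.117]
eef_rot: [0.555, 0.443, 0.552, -0.438]
wrist_force: [15.0, 11.0, -7.0]
opening: 0.188
```

```bash
python3 - <<'E'
from crank import *
ph=rep()
E
```

```text
t 23.60 pos [ 0.565  -0.2047  0.117 ] phi -1.295 r 50.7 Fcw -17.4 Frad -6.4 Fz -7.0 yaw 13.0 open 16.1
```

Call:
servo_tool(targets=[0.5,0.7,-0.4,0,0,0,0,0,0,0,0,0,0,0,0,0,0,0,0,0])

```text
time_s: 24.1
eef_pos: [0.5651, -0.2047, 0.1169]
eef_rot: [0.554, 0.443, 0.552, -0.438]
wrist_force: [10.2, 8.4, -3.0]
opening: 0.187
```

```bash
python3 - <<'E'
from crank import *
ph=rep()
E
```

```text
t 24.10 pos [ 0.5651 -0.2047  0.1169] phi -1.293 r 50.7 Fcw -12.1 Frad -5.2 Fz -3.0 yaw 13.0 open 15.9
```

Call:
servo_tool(targets=[0.2,0.8,-0.4,0,0,0.4,-0.2,0,0,0,0,0,0,0,0,0,0,0,0,0])

```text
time_s: 24.6
eef_pos: [0.5652, -0.2046, 0.1169]
eef_rot: [0.554, 0.442, 0.552, -0.439]
wrist_force: [5.6, 5.6, 0.1]
opening: 0.185
```

```bash
python3 - <<'E'
from crank import *
ph=rep()
E
```

```text
t 24.60 pos [ 0.5652 -0.2046  0.1169] phi -1.290 r 50.6 Fcw -7.0 Frad -3.8 Fz 0.1 yaw 13.0 open 15.8
```

Low enough to release: open, then rise straight up.

Call:
servo_tool(targets=[0,0.5,-0.3,0,0,0,0,0,0,0,0,0,0,0,0,0,0,0,0,0])

```text
time_s: 25.1
eef_pos: [0.5653, -0.2046, 0.1169]
eef_rot: [0.554, 0.442, 0.552, -0.439]
wrist_force: [3.5, 4.6, 0.3]
opening: 0.19
```

Call:
servo_tool(targets=[0,0,0,0,0,0,0,0,0,0,0,0,0,0,0,0,0,0,0,0], fingers=50)

```text
time_s: 25.6
eef_pos: [0.5635, -0.2061, 0.1161]
eef_rot: [0.553, 0.441, 0.553, -0.44]
wrist_force: [0.0, -0.8, 0.4]
opening: 0.589
```

```bash
python3 - <<'E'
from crank import *
ph=rep()
im,d=cams.camera("wrist");cv2.imwrite("pics/w11.png",im)
E
```

```text
t 25.60 pos [ 0.5635 -0.2061  0.1161] phi -1.331 r 51.6 Fcw 0.2 Frad 0.8 Fz 0.4 yaw 12.9 open 50.3
```

View pics/w11.png

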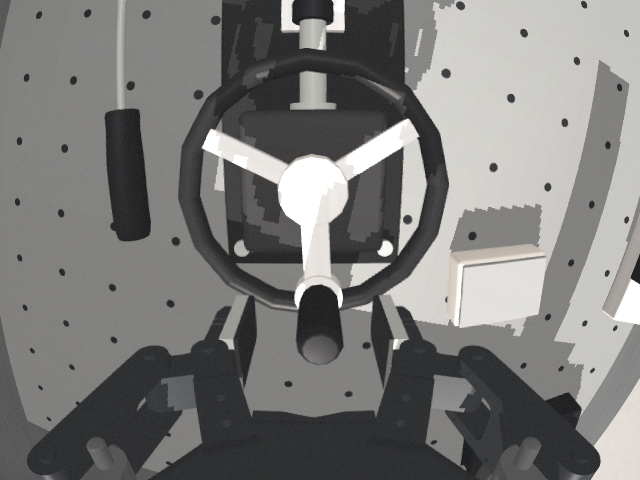

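Released cleanly: the handle (320,330) stands free between the pads. Rise and check the head.

Call:
servo_tool(targets=[-10,0,0,0,-25,0,0,0,-25,0,0,0,-25,0,0,0,-25,0,0,0])

```text
time_s: 26.15
eef_pos: [0.5635, -0.2061, 0.228]
eef_rot: [0.553, 0.44, 0.553, -0.44]
wrist_force: [0.7, -0.6, 0.3]
opening: 0.592
```

Call:
servo_tool(targets=[-10,0,-20,0,0,0,-40,0,0,0,-40,0,0,0,-30,0,0,0,0,0])

```text
time_s: 26.65
eef_pos: [0.5336, -0.076, 0.237]
eef_rot: [0.554, 0.44, 0.554, -0.439]
wrist_force: [0.5, 0.7, 0.8]
opening: 0.583
```

Call:
servo_tool(targets=[0,0,0,0,0,0,0,0,0,0,0,0,0,0,0,0,0,0,0,0])

```text
time_s: 27.15
eef_pos: [0.5344, -0.08, 0.2359]
eef_rot: [0.553, 0.441, 0.553, -0.441]
wrist_force: [0.5, -0.4, -0.6]
opening: 0.585
```

```bash
python3 - <<'E'
from crank import *
rep()
im,d=cams.camera("wrist");cv2.imwrite("pics/w12.png",im)
im,d=cams.camera("top");cv2.imwrite("pics/t12.png",im)
im,d=cams.camera("side");cv2.imwrite("pics/s12.png",im)
E
```

```text
t 27.15 pos [ 0.5344 -0.08    0.2359] phi 1.789 r 77.9 Fcw 0.4 Frad -0.5 Fz -0.6 yaw 12.9 open 50.0
```

View pics/w12.png

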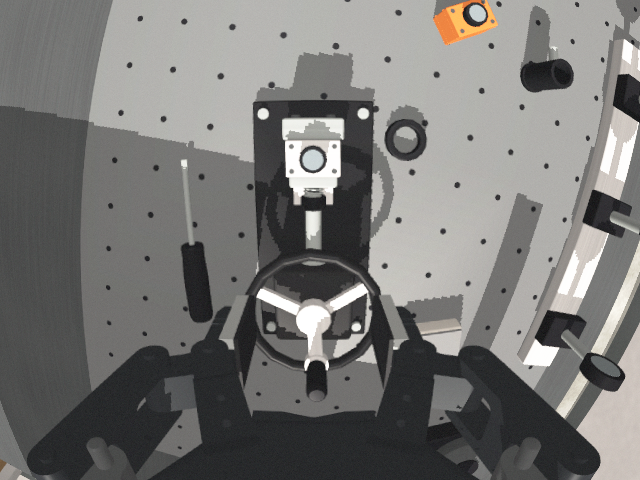

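View pics/s12.png

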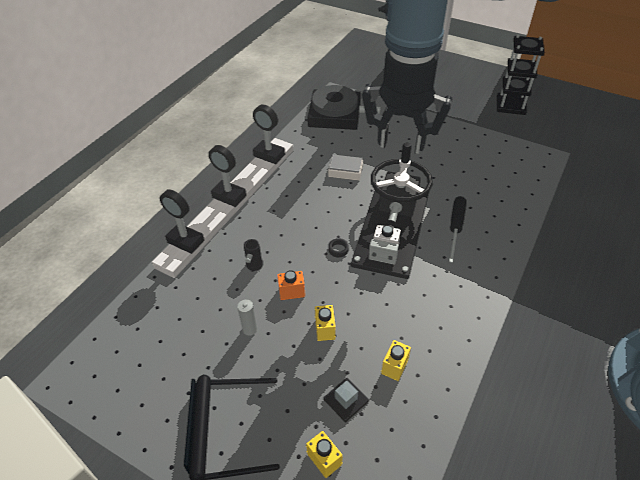

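View pics/t12.png

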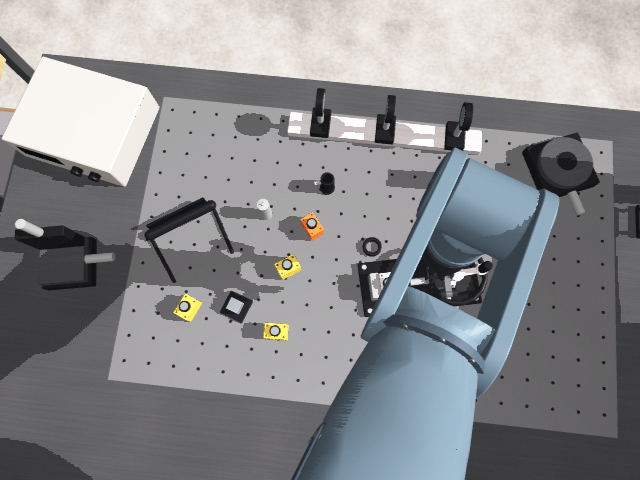

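```bash
python3 - <<'E'
from h import *
print(workorder.hand_in())
E
```

```text
the job is handed in; nothing more can be done
None
```

The head is clamped in the stand and the job was handed in at about 27 s, within the 64 s limit; no verdict came back.

**Placing:** I picked the silver head, not the orange or yellow look-alikes. I set it on the bed about 18.5 mm from the anvil face and square to it, then let go.

**Winding:** I took the crank handle and wound it clockwise about 4.6 rad. The tangential force stayed at 9–10 N while the jaw ran free. It then rose from about 12 N at about 7 N per rad. My last reading while turning was 17.4 N. The trend of the readings before it pointed to about 16.5 N, so that figure is somewhat uncertain, but both are inside 15–18.5 N. No reading along the handle's path went over 17.4 N.

**Grip correction:** While easing the hand onto the handle, the arm was stiffer than I assumed. It pulled upward on the handle with about 22 N and sideways with about 9 N until I corrected it. That was not along the turning path.

**Release:** I backed the hand's load off to about 5 N before opening the fingers. The handle stayed put.

**Last checks:** In the final wrist and side pictures the head stands upright and square between anvil and jaw. The bystanders look unmoved by eye in the side and top pictures; I did not measure them. The gripper was clear of everything.

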